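# Load and close a filter cassette holder, hang up the caddy

### The arm

A 7-joint arm with a two-finger parallel gripper is mounted at the origin on the work surface. World frame = base frame: x ahead of the robot, y to its left, z up, the work surface at z = 0. Lengths are in m, angles in degrees, forces in N, time in s.
With the tool pointing down it reaches from about 0.4 to 0.875 m from the base axis. Payload 4.4 kg.
Tool frame: the origin (TCP) lies on the centre line of the jaws, within the pads' length; the fingertips stand 11 mm ahead of it and the grasp point (between the pads) lies 8 mm behind it (manip.finger_overhang is the distance from the TCP to the fingertips, in m); z points along the fingers, y is the direction in which the jaws open and shut (so a half turn about z gives the same grasp; the last joint's range is limited). The gripper opens to 85 mm and grips with 20 to 120 N. Pads are 22 mm wide; open, the fingers measure 114 mm over their backs; the gripper's body (76 mm by 85 mm) begins 54 mm behind the grasp point. The pads swing forward as they close: fully open they stand 13 mm farther back than shut.
Start: joints at [-72.64, 36.005, 2.206, 86.941, -1.547, 57.084, -1.146], TCP at [0.234, 0.606, 0.242] pointing down, gripper open.
Joint ranges: [-175.42, 175.42], [-21.48, 121.26], [-71.46, 75.88], [10.55, 141.38], [-63.04, 243.04], [13.31, 113.54], [-168.57, 168.57]. Speed limits (degrees/s): [147.25, 147.25, 180, 180, 180, 180, 180].

### API

Orientations are given as a 3x3 rotation matrix whose columns are the frame's x, y, z axes.
In Python, from workcell import manip gives the robot as it stands.
- The arm moves only by the tool arm_command, never from a script. Its argument "rows" is a list that holds one entry, the list of rows, each a list of 7 numbers: the shift along the tool's x, y, z normalised to -1 to 1, where 1 is 300 mm, then the turn, a rotation vector about the tool's x, y, z normalised to -1 to 1, where 1 is 60 degrees, then the closure, from -1 (fully open) to 1 (shut). In form: [[[tx, ty, tz, wx, wy, wz, claw], ...]]. A call has exactly 5 rows; each row is the pose to reach, as a shift and turn from the pose commanded when the call began, along the tool's axes at that moment; what a row does not reach only later rows make up. A row lasts 1/8 s, in which the tool goes at most 62.5 mm and 10.7 degrees, less where a joint would pass 70% of its speed; a pose out of reach is approached as far as the arm can. A call with a number of a shift or a turn outside -1 to 1 is refused whole. A call with a gripper value outside its range is refused whole. The fingers move at their own pace and stop on an object; "force" is the grip in N (left out, the last holds). Time passes only in rows, so rows that repeat a pose let the fingers close, or fill a call up. It gives the time, the measured TCP pose, the force and the opening at its end, in the units of the state.
- manip.state(): the state, without advancing time (a new reading comes with each control period).
- manip.capture(name): name is "side" or "top" or "wrist"; returns a dict with "img" (420x560x3 uint8, red, green, blue), "z_map" (420x560 float32, m along the optical axis (not along the pixel's ray), 0 where there is no reading), "fx", "fy", "cx", "cy" (pixels), "R" (3x3) and "t" (3): a world point X has camera coordinates R X + t; the wrist camera has in their place "T_tool_cam" (4x4, takes a point from camera to tool coordinates, whose origin is the TCP and whose axes are the flange's). Camera axes: x right, y down, z forward; pixel columns grow to the right and rows downward; lengths in m; the calibration is good to about 2 mm. A picture is of the moment at which its call begins: read the wrist's pose just before it.
- manip.job_done(): hands the job in, once; it reports no verdict.
Trained networks look in a picture, given as the dict that the camera call returned (one of the last four; its "shot" number tells which), for a name from the list of things; names that differ only in an ending like _2 or _b are one class to them, and where a whole thing is asked for, a point or a joint stands for the part that bears it (a point fixed in the world has none). Each returns a list of dicts, best first, with "conf" (0 to 1); they miss things now and then, are a little off and sometimes report something else, mostly with a low value. They report only what shows in the picture. A call takes as long as a camera call.
- manip.recognise(label, picture): "rect" ([left, top, width, height] in pixels, round what is visible of it).
The state is a dict: "time_s": time; "joint_pos": joint angles; "joint_velocities": joint speeds; "joint_torque": joint torques, N m; "tcp_pos": TCP position; "tool_rot": TCP orientation; "wrist_force": force on the tool from outside, world axes, zero at the start; "ft_torque": the same for the moment, N m; "gripper_width": opening from 0.0 (shut) to 1.0 (fully open).
Only numpy, scipy, OpenCV 4.12 (cv2) and the standard library are available. Lean on these libraries where they do the work, as an engineer would, in place of code of your own. Each camera call takes 0.05 s, during which the arm holds its last target. There are 200 camera calls.

### The job

Move every filter cassette from the carrying caddy into the steel holder, each lying flat down in a pocket of its own. Then lower the top plate level and slowly down both guide pins until it rests fully home on the shoulders (if it drops instead, lift it clear of the pins and lower it again), and hang the empty caddy by its ring on the hook of the stand so that it hangs freely and still. Leave the bottle, the jar and the multimeter where they are.

Things in the scene. Friction and masses are not known exactly. Their poses are not given: they have to be found in the camera images.
- holder: steel cassette holder fixed to the bench, 240 mm (x) by 126 mm (y); origin: centre of its underside, z up. Bed at z = 10 mm with six open pockets centred at x = -50, 0, 50 and y = -34, 34 mm, each 47 (x) by 48 mm (y) between ribs whose tops are at z = 15 mm; the rib between the two rows is 20 mm wide. Shoulders and guide pins stand at both ends
- pin_a (a point): foot of the guide pin at the holder's x = -94, y = 0, z = 32 mm, on top of the shoulder there (32 mm long in x, 110 mm wide) on which the top plate comes to rest. The pin is round, 12 mm thick for the first 34 mm up, then tapers to a 4 mm tip 46 mm up (78 mm above the bench)
- pin_b (a point): the same at the other end: foot of the guide pin at the holder's x = 94, y = 0, z = 32 mm, on top of the other shoulder
- top_plate: loose aluminium plate, 220 (x) x 110 (y) x 10 mm, about 0.6 kg, with a 16 mm through hole at x = -94 and one at x = 94 mm (y = 0), alike both ways round; starts flat on the bench. Origin: centre of its underside, z up. Fully seated, this is 32 mm above the holder's origin
- plate_handle (a point): grip point of the plate's black T-bar handle, 33 mm above the plate's origin, on its middle: upright web along the plate's x, 70 mm long and 18 mm thick (y), from 10 to 46 mm above the plate's underside, capped by a bar 74 x 26 x 6 mm (top at 52 mm)
- caddy: grey carrying caddy, about 0.4 kg: tray 184 (x) x 180 (y) mm, floor top at z = 3 mm, lip up to z = 7 mm. From its middle a 10 mm post rises to a wire ring, above it a grip tab (top z = 200 mm). Origin: centre of the underside, z up. The cassettes start flat on its floor in two rows of one to three, at about x = -66 and 66 mm and y = -66, 0, 66 mm
- caddy_ring (a point): on the caddy: middle of the underside of the ring's top wire, 151 mm above the caddy's underside; this comes to rest on the hook rod. The ring stands in the caddy's y-z plane, is of 8 mm wire and is open inside 60 mm wide (y) and from 99 mm (at the middle) or 110 mm (at the sides) up to 151 mm above the underside
- caddy_tab (a point): grip point of the caddy's black grip tab, 179 mm above the caddy's underside, above the ring: tab 12 mm thick (x), 26 mm wide (y), from 159 to 194 mm, capped by a bar 20 x 30 x 6 mm
- hook_seat (a point): top of the 8 mm hook rod where the caddy's ring should hang, 204 mm above the bench. Axes as the stand's: the level rod runs along x, from 25 mm before the seat (-x) to the post 125 mm beyond it (+x). At the -x end it bends up to a free tip 40 mm before the seat, top of the tip 218 mm above the bench
- hook_stand: fixed hook stand: base 130 x 130 x 14 mm, 18 mm post 239 mm high at its origin (underside), hook rod pointing to its -x, roughly towards the robot's side of the bench
- cassette1: white square filter cassette, 36 x 36 x 18 mm, 35 g, loose; either face may be up. Origin: its centre; z is the normal of the square faces (absent in some starts)
- cassette2: white square filter cassette, 36 x 36 x 18 mm, 35 g, loose; either face may be up. Origin: its centre; z is the normal of the square faces (absent in some starts)
- cassette3: white square filter cassette, 36 x 36 x 18 mm, 35 g, loose; either face may be up. Origin: its centre; z is the normal of the square faces (absent in some starts)
- cassette4: white square filter cassette, 36 x 36 x 18 mm, 35 g, loose; either face may be up. Origin: its centre; z is the normal of the square faces (absent in some starts)
- cassette5: white square filter cassette, 36 x 36 x 18 mm, 35 g, loose; either face may be up. Origin: its centre; z is the normal of the square faces (absent in some starts)
- cassette6: white square filter cassette, 36 x 36 x 18 mm, 35 g, loose; either face may be up. Origin: its centre; z is the normal of the square faces (absent in some starts)
- solvent_bottle: bystander: glass bottle, 72 mm diameter, 170 mm high; origin under its centre
- cap_jar: bystander: amber jar, 60 mm diameter, 80 mm high; origin under its centre
- multimeter: bystander: orange multimeter lying flat, 150 x 75 x 30 mm; origin under its centre

How it is judged:
By the outcome, as a careful person would: the job done as asked, in the order asked, and still so for the second after the job is handed in, with the robot touching nothing.
Of cassette1, cassette2, cassette3, cassette4, cassette5, cassette6 only 4 to 6 are there at a start; the rules pass over those that are not, and their reading is None.
At some moment in a run one of top_plate may be knocked a few centimetres aside while the robot is not near it.
Once in a run the grip may slacken for a moment while it holds something.
It also fails if it takes over 210 s, if anything falls off the work surface, if the arm or the gripper's body presses on something with over 40 N, if the wrist force passes 120 N, or if a joint passes its speed limit or range.

## Working session

There is one attempt and no reset: what is moved stays moved. The work goes in short steps, Python scripts to look and compute and a tool call to move; the robot and the scene stay as the last step left them, time stands still between calls to the robot, and variables do not carry over. Pictures are saved under pics/ and viewed, about 12 in all and at most 16, crops included, and the job is handed in when it is done.

Besides the shell and the picture viewer there is one more tool, called as a command line: name --argument value ..., lists and objects as JSON in quotes. arm_command: Moves the arm, as the interface text tells. Its arguments: {"type":"object","properties":{"rows":{"type":"array","items":{"type":"array","items":{"type":"array","items":{"type":"number","minimum":-1,"maximum":1}}}},"force":{"type":"number"}},"required":["rows"]}

```bash
ls; mkdir -p pics; python3 - <<'E'
from workcell import manip
import cv2,numpy as np
s=manip.state(); print(s)
for n in("top","side"):
    p=manip.capture(n); cv2.imwrite(f"pics/{n}0.png",p["img"][:,:,::-1]); np.savez(f"{n}0.npz",**p)
    print(n,p["fx"],p["cx"],p["cy"],p["R"],p["t"])
    for l in ["holder","top_plate","caddy","cassette1","hook_stand","solvent_bottle","cap_jar","multimeter"]:
        r=manip.recognise(l,p); print(l,[(np.round(d["rect"]).tolist(),round(d["conf"],2)) for d in r][:7])
E
```

```text
pics
{'time_s': 0.0, 'joint_pos': array([-72.63917217,  36.0587418 ,   2.20208061,  86.99868566,
        -1.54535705,  57.08263616,  -1.14584361]), 'joint_velocities': array([-0.10450473,  0.00933144,  0.01300838,  0.01215927, -0.03286806,
       -0.02612286,  0.03746854]), 'joint_torque': array([-1.85724830e-04, -5.63402832e+01,  1.22647393e+00, -1.93445492e+01,
        1.10420154e-02,  1.04144248e-02,  1.76173580e-05]), 'tcp_pos': array([0.23407706, 0.60572159, 0.2413759 ]), 'tool_rot': array([[-9.32767435e-01,  3.60478136e-01, -6.52287477e-04],
       [ 3.60478723e-01,  9.32765674e-01, -1.81297402e-03],
       [-4.51061262e-05, -1.92621888e-03, -9.99998144e-01]]), 'wrist_force': array([ 0.08608851, -0.6698526 ,  0.17617874]), 'ft_torque': array([-0.01654834,  0.01193286, -0.07045925]), 'gripper_width': 1.001675503320254}
top 439.28166271047957 276.82434602011625 207.25019057637226 [[ 0.0080601  -0.99981991  0.01718072]
 [-0.98562687 -0.01084268 -0.16858858]
 [ 0.1687445  -0.01557494 -0.98553676]] [-0.09549257  0.60961525  1.3515832 ]
holder [([175.0, 257.0, 14.0, 10.0], 0.62)]
top
[... 607 characters left out ...]
2]] [0.56067483 0.24599319 1.20228268]
holder [([297.0, 162.0, 72.0, 38.0], 0.77), ([254.0, 244.0, 83.0, 86.0], 0.44)]
top_plate [([269.0, 208.0, 78.0, 37.0], 0.65), ([162.0, 304.0, 105.0, 86.0], 0.2)]
caddy [([255.0, 242.0, 82.0, 90.0], 0.72)]
cassette1 [([308.0, 293.0, 20.0, 16.0], 0.7), ([319.0, 275.0, 15.0, 14.0], 0.62), ([255.0, 295.0, 19.0, 17.0], 0.56), ([306.0, 306.0, 13.0, 25.0], 0.49)]
hook_stand [([162.0, 301.0, 104.0, 90.0], 0.63), ([238.0, 145.0, 21.0, 55.0], 0.49)]
solvent_bottle [([240.0, 149.0, 20.0, 51.0], 0.98), ([319.0, 273.0, 14.0, 14.0], 0.71)]
cap_jar [([202.0, 230.0, 23.0, 31.0], 0.69)]
multimeter [([337.0, 135.0, 40.0, 21.0], 0.71), ([270.0, 208.0, 78.0, 38.0], 0.61)]
```

```bash
python3 - <<'E'
import cv2
a=cv2.imread("pics/top0.png")[130:310,90:450]; cv2.imwrite("pics/top0c.png",cv2.resize(a,(800,400),interpolation=cv2.INTER_CUBIC))
a=cv2.imread("pics/side0.png")[120:400,140:420]; cv2.imwrite("pics/side0c.png",cv2.resize(a,(600,600),interpolation=cv2.INTER_CUBIC))
E
```

```text
(no output)
```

View pics/top0c.png

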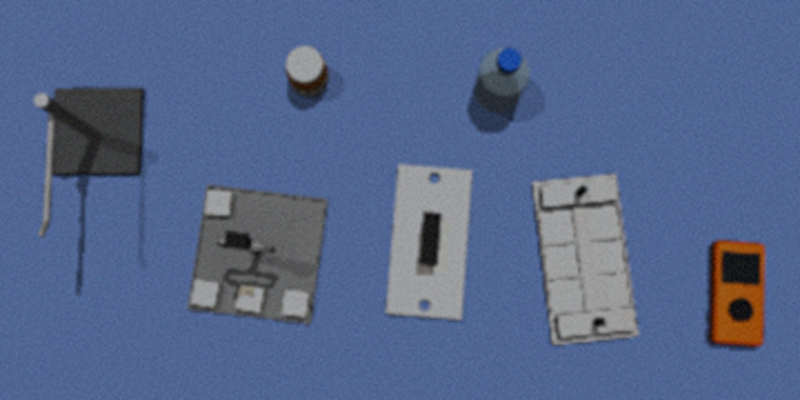

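View pics/side0c.png

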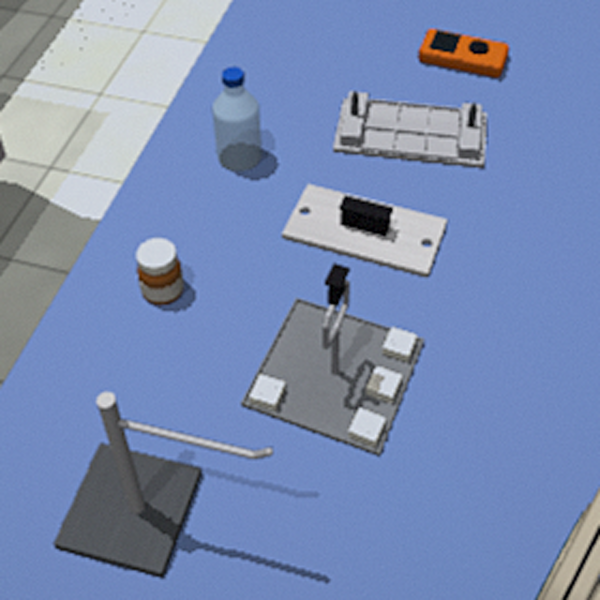

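```bash
cat > lib.py <<'E'
import numpy as np, cv2, json
from workcell import manip
from scipy.spatial.transform import Rotation as Ro
def cam(p,s=None):
    """camera-to-world rotation and origin"""
    if "R" in p: return p["R"].T, -p["R"].T@p["t"]
    T=p["T_tool_cam"]; return s["tool_rot"]@T[:3,:3], s["tool_rot"]@T[:3,3]+s["tcp_pos"]
def cloud(p,s=None):
    A,o=cam(p,s); h,w=p["z_map"].shape; v,u=np.mgrid[:h,:w]; z=p["z_map"]
    c=np.stack([(u-p["cx"])/p["fx"]*z,(v-p["cy"])/p["fy"]*z,z],-1)
    X=c@A.T+o; X[z==0]=np.nan; return X
def ray(p,uv,z,s=None):
    A,o=cam(p,s); uv=np.atleast_2d(uv).astype(float)
    d=np.c_[(uv[:,0]-p["cx"])/p["fx"],(uv[:,1]-p["cy"])/p["fy"],np.ones(len(uv))]@A.T
    return (o+d*((z-o[2])/d[:,2])[:,None])[:,:2]
def proj(p,X,s=None):
    A,o=cam(p,s); c=(np.atleast_2d(X)-o)@A; return np.c_[c[:,0]/c[:,2]*p["fx"]+p["cx"],c[:,1]/c[:,2]*p["fy"]+p["cy"]]
E
python3 - <<'E'
from lib import *
t=dict(np.load("top0.npz")); s=dict(np.load("side0.npz"))
def T(l,z): 
    w=ray(t,np.array(l)/2.2222+[90,130],z); return w
def S(l,z): return ray(s,np.array(l)/2.1429+[140,120],z)
def show(n,w):
    w=np.array(w);print(n,np.round(w*1000).tolist(),'mean',np.round(w.mean(0)*1000,1))
    if len(w)==4: print('   yaw of 0->3',np.degrees(np.arctan2(*(w[3]-w[0])[::-1])),'0->1',np.degrees(np.arctan2(*(w[1]-w[0])[::-1])))
show("caddy T",T([(207,186),(327,199),(312,322),(190,308)],.007))
show("caddy S",S([(298,300),(424,341),(381,453),(242,404)],.007))
show("plate T",T([(400,165),(472,170),(462,319),(387,313)],.01))
show("plate S",S([(313,185),(447,218),(428,273),(283,234)],.01))
show("holder T",T([(532,182),(614,174),(637,335),(553,345)],.006))
show("cass T",T([(217,203),(205,293),(250,298),(295,304)],.021))
show("cass S",S([(266,388),(400,343),(385,380),(368,424)],.021))
show("rod T",T([(49,120),(46,222)],.200));show("rod S",S([(122,424),(248,455)],.2));show("tip",T([(42,234)],.215));show('tipS',S([(265,452)],.215))
show("post T",T([(41,100)],.239));show("postS",S([(108,400)],.239))
show("base T",T([(55,88),(143,88),(142,174),(52,172)],.014))
show("tabT",T([(238,241)],.2));show("tabS",S([(339,268)],.2))
show("pins T",T([(579,190),(598,323)],.075));show("pins S",S([(355,95),(472,104)],.078))
show("bottle",T([(510,60)],.17));show("jar",T([(305,62)],.08))
for nm,p in(("top",t),("side",s)):
    X=cloud(p).reshape(-1,3); m=np.isfinite(X[:,2])
    for n,(x0,x1,y0,y1,z0,z1) in dict(bench=(.3,.8,-.5,.3,-.03,.004),cad=(.4,.8,0,.4,.004,.03)).items():
        k=m&(X[:,0]>x0)&(X[:,0]<x1)&(X[:,1]>y0)&(X[:,1]<y1)&(X[:,2]>z0)&(X[:,2]<z1); print(nm,n,k.sum(),np.round(np.median(X[k],0),4) if k.sum() else '')
E
```

```text
caddy T [[593.0, 217.0], [576.0, 39.0], [396.0, 57.0], [415.0, 233.0]] mean [495.1 136.7]
   yaw of 0->3 174.67470335120368 0->1 -95.64042450842673
caddy S [[574.0, 43.0], [395.0, 64.0], [414.0, 238.0], [596.0, 219.0]] mean [494.5 141. ]
   yaw of 0->3 82.9822753106633 0->1 173.52900824299184
plate T [[628.0, -68.0], [621.0, -175.0], [402.0, -160.0], [410.0, -51.0]] mean [ 515.3 -113.4]
   yaw of 0->3 175.67006965730377 0->1 -93.3980919933537
plate S [[613.0, -174.0], [404.0, -160.0], [411.0, -49.0], [629.0, -65.0]] mean [ 514.1 -111.9]
   yaw of 0->3 82.13841353742396 0->1 176.36935509072578
holder T [[605.0, -264.0], [618.0, -387.0], [382.0, -414.0], [366.0, -292.0]] mean [ 492.7 -339.4]
   yaw of 0->3 -173.41319528021245 0->1 -83.7631557863361
cass T [[566.0, 198.0], [436.0, 210.0], [429.0, 145.0], [421.0, 81.0]] mean [463.2 158.6]
   yaw of 0->3 -140.93242565308455 0->1 174.88939338003797
cass S [[571.0, 197.0], [423.0, 85.0], [430.0, 146.0], [436.0, 212.0]] mean [465. 160.]
   yaw of 0->3 173.79883529038202 0->1 -142.75300301738167
rod T [[648.0, 385.0], [515.0, 379.0]] mean [581.5 382.2]
rod S [[655.0, 383.0], [523.0, 381.0]] mean [589.2 382.1]
tip [[499.0, 378.0]] mean [498.7 377.9]
tipS [[505.0, 381.0]] mean [505.  381.2]
post T [[664.0, 383.0]] mean [664.5 382.5]
postS [[664.0, 382.0]] mean [664.3 382.3]
base T [[738.0, 448.0], [739.0, 317.0], [609.0, 311.0], [611.0, 443.0]] mean [674.3 379.9]
   yaw of 0->3 -177.9713281755083 0->1 -89.28159769562897
tabT [[494.0, 136.0]] mean [493.8 136.2]
tabS [[497.0, 129.0]] mean [496.9 129.1]
pins T [[583.0, -321.0], [397.0, -344.0]] mean [ 490.  -332.6]
pins S [[585.0, -320.0], [403.0, -347.0]] mean [ 494.3 -333.5]
bottle [[744.0, -214.0]] mean [ 744.2 -214.2]
jar [[764.0, 70.0]] mean [763.7  70.1]
top bench 27938 [ 0.5525 -0.0608 -0.0011]
top cad 2912 [0.5803 0.2167 0.0093]
side bench 21638 [0.5375 0.0329 0.0012]
side cad 5264 [0.5699 0.2069 0.0075]
```

```bash
cat >> lib.py <<'E'
def rot(phi):
    c,s=np.cos(np.radians(phi)),np.sin(np.radians(phi)); return np.array([[-s,c,0],[c,s,0],[0,0,-1.]])
def plan(wps,start=None):
    """wps: (x,y,z,jaw azimuth,claw[,speed frac]); prints calls of 5 rows from the measured pose"""
    s=manip.state(); P,R=(s["tcp_pos"],s["tool_rot"]) if start is None else start
    k=0
    for w in wps:
        Q,S=np.array(w[:3]),rot(w[3]); v=.3 if len(w)<6 else w[5]   # m/s
        dr=Ro.from_matrix(R.T@S).as_rotvec()
        n=max(1,int(np.ceil(max(np.linalg.norm(Q-P)/v/.625, np.degrees(np.linalg.norm(dr))/48))))
        for i in range(n):
            rows=[]
            P0=P+(Q-P)*i/n; R0=R@Ro.from_rotvec(dr*i/n).as_matrix()
            for j in range(1,6):
                f=(i+j/5)/n; d=R0.T@(P+(Q-P)*f-P0)/.3; a=np.degrees(dr*(f-i/n))/60
                rows.append([round(float(q),3)+0. for q in (*d,*a)]+[w[4]])
            if not wps: pass
            k+=1; print(k,json.dumps([rows]).replace(" ",""))
        P,R=Q,S
E
python3 - <<'E'
from lib import *
print(manip.capture("wrist")["T_tool_cam"].round(3).tolist())
plan([(.40,.30,.38,0,-.3,.5),(.46,.14,.38,-95.5,-.3,.5)])
E
```

```text
[[-0.001, -0.954, -0.3, 0.077], [1.0, -0.001, 0.0, 0.001], [-0.001, -0.3, 0.954, -0.132], [0.0, 0.0, 0.0, 1.0]]
1 [[[-0.088,-0.075,-0.046,0.0,0.0,0.115,-0.3],[-0.177,-0.151,-0.092,0.0,0.0,0.23,-0.3],[-0.265,-0.226,-0.138,0.0,0.0,0.344,-0.3],[-0.353,-0.301,-0.184,0.0,0.0,0.459,-0.3],[-0.442,-0.377,-0.229,0.0,0.0,0.574,-0.3]]]
2 [[[-0.115,-0.012,-0.046,0.0,0.0,0.115,-0.3],[-0.231,-0.024,-0.092,0.0,0.0,0.23,-0.3],[-0.346,-0.037,-0.138,0.0,0.0,0.344,-0.3],[-0.462,-0.049,-0.184,0.0,0.0,0.459,-0.3],[-0.577,-0.061,-0.229,0.0,0.0,0.574,-0.3]]]
3 [[[-0.053,0.02,0.0,0.0,0.0,0.159,-0.3],[-0.107,0.04,0.0,0.0,0.0,0.318,-0.3],[-0.16,0.06,0.0,0.0,0.0,0.478,-0.3],[-0.213,0.08,0.0,0.0,0.0,0.637,-0.3],[-0.267,0.1,0.0,0.0,0.0,0.796,-0.3]]]
4 [[[-0.021,0.053,0.0,0.0,0.0,0.159,-0.3],[-0.042,0.106,0.0,0.0,0.0,0.318,-0.3],[-0.063,0.159,0.0,0.0,0.0,0.478,-0.3],[-0.084,0.212,0.0,0.0,0.0,0.637,-0.3],[-0.105,0.265,0.0,0.0,0.0,0.796,-0.3]]]
```

```bash
python3 - <<'E'
from lib import *
plan([(.41,.14,.38,84.5,-.3,.5)])
E
```

```text
1 [[[-0.111,-0.124,-0.046,0.0,0.0,-0.026,-0.3],[-0.221,-0.248,-0.092,0.0,0.0,-0.052,-0.3],[-0.332,-0.372,-0.138,0.0,0.0,-0.078,-0.3],[-0.443,-0.495,-0.184,0.0,0.0,-0.104,-0.3],[-0.553,-0.619,-0.229,0.0,0.0,-0.13,-0.3]]]
2 [[[-0.093,-0.138,-0.046,0.0,0.0,-0.026,-0.3],[-0.186,-0.276,-0.092,0.0,0.0,-0.052,-0.3],[-0.278,-0.413,-0.138,0.0,0.0,-0.078,-0.3],[-0.371,-0.551,-0.184,0.0,0.0,-0.104,-0.3],[-0.464,-0.689,-0.229,0.0,0.0,-0.13,-0.3]]]
```

arm_command --rows '[[[-0.111,-0.124,-0.046,0.0,0.0,-0.026,-0.3],[-0.221,-0.248,-0.092,0.0,0.0,-0.052,-0.3],[-0.332,-0.372,-0.138,0.0,0.0,-0.078,-0.3],[-0.443,-0.495,-0.184,0.0,0.0,-0.104,-0.3],[-0.553,-0.619,-0.229,0.0,0.0,-0.13,-0.3]]]' --force 40

```text
time_s: 1.58
tcp_pos: [0.3227, 0.3717, 0.3117]
tool_rot: [[-0.973, 0.23, 0.001], [0.23, 0.973, 0.0], [-0.0, 0.001, -1.0]]
wrist_force: [0.7, 0.2, 0.1]
gripper_width: 0.645
```

arm_command --rows '[[[-0.093,-0.138,-0.046,0.0,0.0,-0.026,-0.3],[-0.186,-0.276,-0.092,0.0,0.0,-0.052,-0.3],[-0.278,-0.413,-0.138,0.0,0.0,-0.078,-0.3],[-0.371,-0.551,-0.184,0.0,0.0,-0.104,-0.3],[-0.464,-0.689,-0.229,0.0,0.0,-0.13,-0.3]]]'

```text
time_s: 2.2
tcp_pos: [0.4103, 0.1385, 0.3805]
tool_rot: [[-0.995, 0.095, 0.001], [0.095, 0.995, 0.001], [-0.001, 0.001, -1.0]]
wrist_force: [-0.2, 0.6, -0.5]
gripper_width: 0.648
```

arm_command --rows '[[[0,0,0,0,0,0,-0.3],[0,0,0,0,0,0,-0.3],[0,0,0,0,0,0,-0.3],[0,0,0,0,0,0,-0.3],[0,0,0,0,0,0,-0.3]]]'

```text
time_s: 2.82
tcp_pos: [0.4096, 0.1406, 0.3795]
tool_rot: [[-0.995, 0.095, -0.0], [0.095, 0.995, -0.0], [0.0, -0.0, -1.0]]
wrist_force: [0.2, -0.0, -0.6]
gripper_width: 0.649
```

```bash
python3 - <<'E'
from lib import *
s=manip.state(); print(s["time_s"],s["tcp_pos"],s["tool_rot"].round(4),s["joint_pos"].round(1),s["gripper_width"])
p=manip.capture("wrist"); np.savez("w1.npz",tcp_pos=s["tcp_pos"],tool_rot=s["tool_rot"],**p)
X=cloud(p,s); 
for l in ["cassette1","caddy"]:
    for d in manip.recognise(l,p):
        r=np.array(d["rect"]); print(l,r.round(),round(d["conf"],2),ray(p,r[:2]+r[2:]/2,.021,s).round(4))
cv2.imwrite("pics/w1.png",p["img"][:,:,::-1])
E
```

```text
2.825 [0.40964279 0.14063114 0.37949588] [[-9.955e-01  9.510e-02 -5.000e-04]
 [ 9.510e-02  9.955e-01 -1.000e-04]
 [ 4.000e-04 -2.000e-04 -1.000e+00]] [-29.4   9.3   7.9 107.3  -1.4  63.6  63.7] 0.6486612890036534
cassette1 [229. 164.  26.  22.] 0.94 [[0.4229 0.0822]]
cassette1 [310. 241.  19.  21.] 0.69 [[0.568  0.1963]]
cassette1 [311. 161.  27.  28.] 0.62 [[0.4363 0.2112]]
cassette1 [270. 164.  25.  24.] 0.59 [[0.4314 0.1451]]
caddy [225. 157. 117. 117.] 0.77 [[0.4966 0.1408]]
caddy [271. 162.  24.  26.] 0.64 [[0.4293 0.1469]]
```

View pics/w1.png

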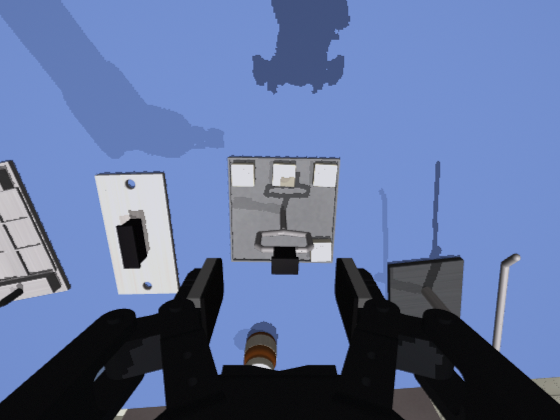

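```bash
python3 - <<'E'
from lib import *
print(manip.finger_overhang)
plan([(.423,.081,.13,84.5,-.2,.4),(.423,.081,.022,84.5,-.2,.15)])
E
```

```text
0.011
1 [[[-0.006,-0.019,0.083,0.0,0.0,0.0,-0.2],[-0.013,-0.038,0.166,0.0,0.0,0.0,-0.2],[-0.019,-0.058,0.25,0.0,0.0,0.0,-0.2],[-0.025,-0.077,0.333,0.0,0.0,0.0,-0.2],[-0.031,-0.096,0.416,0.0,0.0,0.0,-0.2]]]
2 [[[-0.006,-0.019,0.083,0.0,0.0,0.0,-0.2],[-0.013,-0.038,0.166,0.0,0.0,0.0,-0.2],[-0.019,-0.058,0.25,0.0,0.0,0.0,-0.2],[-0.025,-0.077,0.333,0.0,0.0,0.0,-0.2],[-0.031,-0.096,0.416,0.0,0.0,0.0,-0.2]]]
3 [[[0.0,0.0,0.036,0.0,0.0,0.0,-0.2],[0.0,0.0,0.072,0.0,0.0,0.0,-0.2],[0.0,0.0,0.108,0.0,0.0,0.0,-0.2],[0.0,0.0,0.144,0.0,0.0,0.0,-0.2],[0.0,0.0,0.18,0.0,0.0,0.0,-0.2]]]
4 [[[0.0,0.0,0.036,0.0,0.0,0.0,-0.2],[0.0,0.0,0.072,0.0,0.0,0.0,-0.2],[0.0,0.0,0.108,0.0,0.0,0.0,-0.2],[0.0,0.0,0.144,0.0,0.0,0.0,-0.2],[0.0,0.0,0.18,0.0,0.0,0.0,-0.2]]]
```

arm_command --rows '[[[-0.006,-0.019,0.083,0,0,0,-0.2],[-0.013,-0.038,0.166,0,0,0,-0.2],[-0.019,-0.058,0.25,0,0,0,-0.2],[-0.025,-0.077,0.333,0,0,0,-0.2],[-0.031,-0.096,0.416,0,0,0,-0.2]]]'

```text
time_s: 3.6
tcp_pos: [0.4165, 0.1104, 0.2542]
tool_rot: [[-0.995, 0.096, 0.0], [0.096, 0.995, 0.0], [-0.0, 0.0, -1.0]]
wrist_force: [0.2, 0.6, -0.4]
gripper_width: 0.601
```

arm_command --rows '[[[-0.006,-0.019,0.083,0,0,0,-0.2],[-0.013,-0.038,0.166,0,0,0,-0.2],[-0.019,-0.058,0.25,0,0,0,-0.2],[-0.025,-0.077,0.333,0,0,0,-0.2],[-0.031,-0.096,0.416,0,0,0,-0.2]]]'

```text
time_s: 4.22
tcp_pos: [0.4233, 0.0809, 0.1294]
tool_rot: [[-0.995, 0.096, 0.001], [0.096, 0.995, 0.0], [-0.001, 0.0, -1.0]]
wrist_force: [-0.0, -0.0, 0.4]
gripper_width: 0.596
```

arm_command --rows '[[[0,0,0.07,0,0,0,-0.2],[0,0,0.15,0,0,0,-0.2],[0,0,0.23,0,0,0,-0.2],[0,0,0.3,0,0,0,-0.2],[0,0,0.36,0,0,0,-0.2]]]'

```text
time_s: 4.85
tcp_pos: [0.4219, 0.0827, 0.0307]
tool_rot: [[-0.995, 0.097, -0.006], [0.097, 0.995, 0.004], [0.007, 0.004, -1.0]]
wrist_force: [0.1, 0.7, 0.6]
gripper_width: 0.595
```

arm_command --rows '[[[0,0,0,0,0,0,-0.2],[0,0,0,0,0,0,1],[0,0,0,0,0,0,1],[0,0,0,0,0,0,1],[0,0,0,0,0,0,1]]]' --force 40

```text
time_s: 5.48
tcp_pos: [0.4219, 0.0822, 0.0321]
tool_rot: [[-0.995, 0.098, -0.006], [0.098, 0.995, 0.005], [0.006, 0.004, -1.0]]
wrist_force: [-0.6, -1.6, 7.5]
gripper_width: 0.001
```

arm_command --rows '[[[0,0,0,0,0,0,1],[0,0,-0.05,0,0,0,1],[0,0,-0.15,0,0,0,1],[0,0,-0.3,0,0,0,1],[0,0,-0.42,0,0,0,1]]]'

```text
time_s: 6.1
tcp_pos: [0.4221, 0.082, 0.1589]
tool_rot: [[-0.995, 0.097, -0.007], [0.097, 0.995, 0.004], [0.008, 0.004, -1.0]]
wrist_force: [1.4, 1.2, -0.8]
gripper_width: -0.001
```

```bash
python3 - <<'E'
from lib import *
s=manip.state(); print(s["tcp_pos"],s["joint_pos"].round(0))
plan([(.47,-.2,.2,88,1,.45),(.44,-.345,.22,96.5,1,.45)])
E
```

```text
[0.42206149 0.08203275 0.1588516 ] [-42.  32.  40. 126. -38.  34. 110.]
1 [[[-0.025,-0.092,-0.014,0.0,-0.001,-0.006,1],[-0.05,-0.184,-0.028,0.001,-0.001,-0.012,1],[-0.075,-0.276,-0.043,0.001,-0.002,-0.018,1],[-0.1,-0.368,-0.057,0.001,-0.003,-0.024,1],[-0.124,-0.46,-0.071,0.002,-0.004,-0.03,1]]]
2 [[[-0.022,-0.093,-0.014,0.0,-0.001,-0.006,1],[-0.044,-0.185,-0.028,0.001,-0.001,-0.012,1],[-0.066,-0.278,-0.042,0.001,-0.002,-0.018,1],[-0.088,-0.371,-0.056,0.001,-0.003,-0.024,1],[-0.11,-0.464,-0.07,0.002,-0.004,-0.03,1]]]
3 [[[0.017,-0.097,-0.013,0.0,0.0,-0.028,1],[0.033,-0.195,-0.027,0.0,0.0,-0.057,1],[0.05,-0.292,-0.04,0.0,0.0,-0.085,1],[0.066,-0.389,-0.053,0.0,0.0,-0.113,1],[0.083,-0.487,-0.067,0.0,0.0,-0.142,1]]]
```

```bash
python3 - <<'E'
from lib import *
s=manip.state(); p=manip.capture("wrist")
for d in manip.recognise("cassette1",p):
    r=np.array(d["rect"]); print(r.round(),round(d["conf"],2),ray(p,r[:2]+r[2:]/2,.021,s).round(4))
cv2.imwrite("pics/w2.png",p["img"][:,:,::-1])
E
```

```text
[394. 182.  53.  44.] 0.87 [[0.4354 0.2097]]
[382. 307.  39.  21.] 0.81 [[0.5544 0.195 ]]
[260. 181.  39.  42.] 0.79 [[0.4222 0.0841]]
[501. 337.  58.  83.] 0.7 [[0.6454 0.334 ]]
[326. 178.  44.  45.] 0.66 [[0.4267 0.1451]]
[ 17. 200. 152. 177.] 0.44 [[ 0.4905 -0.1046]]
```

View pics/w2.png

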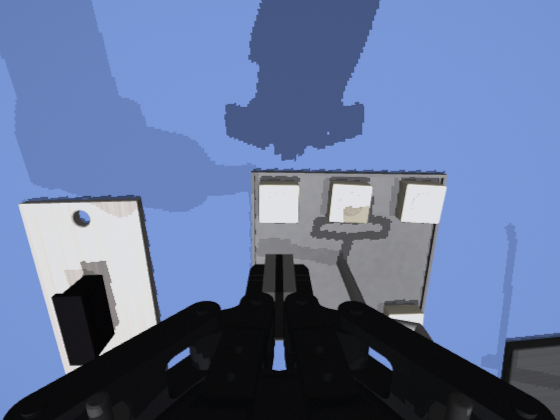

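```bash
sed -i 's/Q,S=np.array(w\[:3\]),rot(w\[3\]); v=.3 if len(w)<6 else w\[5\]/Q,S=np.array(w[:3]),rot(w[3])@Ro.from_euler("y",w[6] if len(w)>6 else 0,degrees=True).as_matrix(); v=.3 if len(w)<6 else w[5]/' lib.py; python3 - <<'E'
from lib import *
plan([(.423,.083,.12,84.5,-.2,.25,5),(.423,.083,.022,84.5,-.2,.16,5)])
E
```

```text
1 [[[0.001,0.0,0.027,0.001,0.016,0.0,-0.2],[0.001,0.0,0.054,0.002,0.032,0.0,-0.2],[0.002,0.001,0.08,0.003,0.049,0.0,-0.2],[0.003,0.001,0.107,0.004,0.065,0.0,-0.2],[0.003,0.001,0.134,0.005,0.081,0.0,-0.2]]]
2 [[[-0.006,0.0,0.065,0.0,0.0,0.0,-0.2],[-0.011,0.0,0.13,0.0,0.0,0.0,-0.2],[-0.017,0.0,0.195,0.0,0.0,0.0,-0.2],[-0.023,0.0,0.26,0.0,0.0,0.0,-0.2],[-0.028,0.0,0.325,0.0,0.0,0.0,-0.2]]]
```

arm_command --rows '[[[0.001,0,0.027,0.001,0.016,0,-0.2],[0.001,0,0.054,0.002,0.032,0,-0.2],[0.002,0.001,0.08,0.003,0.049,0,-0.2],[0.003,0.001,0.107,0.004,0.065,0,-0.2],[0.003,0.001,0.134,0.005,0.081,0,-0.2]]]'

```text
time_s: 6.82
tcp_pos: [0.4209, 0.0823, 0.1161]
tool_rot: [[-0.991, 0.097, -0.094], [0.097, 0.995, 0.007], [0.094, -0.002, -0.996]]
wrist_force: [-1.0, -0.8, -0.4]
gripper_width: 0.598
```

arm_command --rows '[[[-0.006,0,0.065,0,0,0,-0.2],[-0.011,0,0.13,0,0,0,-0.2],[-0.017,0,0.195,0,0,0,-0.2],[-0.023,0,0.26,0,0,0,-0.2],[-0.028,0,0.325,0,0,0,-0.2]]]'

```text
time_s: 7.45
tcp_pos: [0.4204, 0.0824, 0.018]
tool_rot: [[-0.991, 0.097, -0.093], [0.097, 0.995, 0.007], [0.093, -0.002, -0.996]]
wrist_force: [-0.7, 0.3, 0.3]
gripper_width: 0.598
```

arm_command --rows '[[[0,0,0,0,0,0,-0.2],[0,0,0,0,0,0,-0.2],[0,0,0,0,0,0,-0.2],[0,0,0,0,0,0,-0.2],[0,0,0,0,0,0,-0.2]]]'

```text
time_s: 8.07
tcp_pos: [0.4206, 0.0827, 0.0195]
tool_rot: [[-0.991, 0.097, -0.092], [0.096, 0.995, 0.008], [0.092, -0.001, -0.996]]
wrist_force: [0.6, 0.6, -0.6]
gripper_width: 0.599
```

```bash
python3 - <<'E'
from lib import *
s=manip.state(); print(s["tcp_pos"],s["joint_pos"].round(1))
E
```

```text
[0.42061636 0.08266754 0.01948296] [-28.2  47.3  22.  126.  -52.2  22.4 123.1]
```

arm_command --rows '[[[0,0,0,0,0,0,1],[0,0,0,0,0,0,1],[0,0,0,0,0,0,1],[0,0,0,0,0,0,1],[0,0,0,0,0,0,1]]]' --force 40

```text
time_s: 8.7
tcp_pos: [0.4206, 0.0826, 0.0195]
tool_rot: [[-0.991, 0.097, -0.092], [0.097, 0.995, 0.008], [0.092, -0.001, -0.996]]
wrist_force: [-0.5, 0.3, 6.4]
gripper_width: 0.407
```

arm_command --rows '[[[0,0,0,0,0,0,1],[0,0,-0.05,0,0,0,1],[0,0,-0.15,0,0,0,1],[0,0,-0.28,0,0,0,1],[0,0,-0.4,0,0,0,1]]]'

```text
time_s: 9.32
tcp_pos: [0.4313, 0.0815, 0.1397]
tool_rot: [[-0.991, 0.097, -0.093], [0.097, 0.995, 0.007], [0.093, -0.002, -0.996]]
wrist_force: [0.9, 0.6, -0.1]
gripper_width: 0.41
```

```bash
python3 - <<'E'
from lib import *
s=manip.state(); print(s["tcp_pos"],s["joint_pos"].round(0))
plan([(.44,-.03,.18,84.5,1,.5,5),(.44,-.345,.2,96.5,1,.5,5)])
E
```

```text
[0.43131853 0.08153389 0.13969375] [-39.  37.  39. 122. -37.  40. 111.]
1 [[[-0.01,-0.074,-0.028,0.0,-0.001,0.0,1],[-0.021,-0.147,-0.056,-0.001,-0.002,0.0,1],[-0.031,-0.221,-0.083,-0.001,-0.003,-0.001,1],[-0.042,-0.294,-0.111,-0.001,-0.004,-0.001,1],[-0.052,-0.368,-0.139,-0.002,-0.005,-0.001,1]]]
2 [[[-0.009,-0.105,-0.008,0.002,0.0,-0.02,1],[-0.019,-0.209,-0.015,0.003,0.0,-0.04,1],[-0.028,-0.314,-0.023,0.005,0.0,-0.06,1],[-0.038,-0.418,-0.03,0.007,0.0,-0.08,1],[-0.047,-0.523,-0.038,0.009,0.0,-0.1,1]]]
3 [[[0.001,-0.105,-0.007,0.002,0.0,-0.02,1],[0.003,-0.21,-0.013,0.003,0.0,-0.04,1],[0.004,-0.315,-0.02,0.005,0.0,-0.06,1],[0.006,-0.42,-0.026,0.007,0.0,-0.08,1],[0.007,-0.525,-0.033,0.009,0.0,-0.1,1]]]
```

arm_command --rows '[[[-0.01,-0.074,-0.028,0,-0.001,0,1],[-0.021,-0.147,-0.056,-0.001,-0.002,0,1],[-0.031,-0.221,-0.083,-0.001,-0.003,-0.001,1],[-0.042,-0.294,-0.111,-0.001,-0.004,-0.001,1],[-0.052,-0.368,-0.139,-0.002,-0.005,-0.001,1]]]'

```text
time_s: 9.95
tcp_pos: [0.4392, -0.032, 0.1783]
tool_rot: [[-0.991, 0.097, -0.088], [0.097, 0.995, 0.009], [0.089, 0.0, -0.996]]
wrist_force: [0.1, -0.7, -0.0]
gripper_width: 0.406
```

arm_command --rows '[[[-0.009,-0.105,-0.008,0.002,0,-0.02,1],[-0.019,-0.209,-0.015,0.003,0,-0.04,1],[-0.028,-0.314,-0.023,0.005,0,-0.06,1],[-0.038,-0.418,-0.03,0.007,0,-0.08,1],[-0.047,-0.523,-0.038,0.009,0,-0.1,1]]]'

```text
time_s: 10.58
tcp_pos: [0.4387, -0.1896, 0.188]
tool_rot: [[-0.996, -0.009, -0.089], [-0.009, 1.0, -0.0], [0.089, 0.001, -0.996]]
wrist_force: [-0.1, 0.5, -0.1]
gripper_width: 0.41
```

arm_command --rows '[[[0.001,-0.105,-0.007,0.002,0,-0.02,1],[0.003,-0.21,-0.013,0.003,0,-0.04,1],[0.004,-0.315,-0.02,0.005,0,-0.06,1],[0.006,-0.42,-0.026,0.007,0,-0.08,1],[0.007,-0.525,-0.033,0.009,0,-0.1,1]]]'

```text
time_s: 11.2
tcp_pos: [0.4385, -0.3469, 0.1977]
tool_rot: [[-0.99, -0.113, -0.088], [-0.113, 0.994, -0.009], [0.089, 0.001, -0.996]]
wrist_force: [0.3, -0.5, -0.4]
gripper_width: 0.408
```

arm_command --rows '[[[0,0,0,0,0,0,1],[0,0,0,0,0,0,1],[0,0,0,0,0,0,1],[0,0,0,0,0,0,1],[0,0,0,0,0,0,1]]]'

```text
time_s: 11.82
tcp_pos: [0.4404, -0.3447, 0.1989]
tool_rot: [[-0.99, -0.115, -0.086], [-0.114, 0.993, -0.01], [0.087, 0.0, -0.996]]
wrist_force: [-0.6, 0.2, -0.5]
gripper_width: 0.41
```

```bash
python3 - <<'E'
from lib import *
s=manip.state(); print(s["tcp_pos"],s["tool_rot"].round(3),s["joint_pos"].round(0))
p=manip.capture("wrist"); np.savez("w3.npz",tcp_pos=s["tcp_pos"],tool_rot=s["tool_rot"],**p)
im=p["img"][:,:,::-1].copy(); cv2.imwrite("pics/w3raw.png",im)
# overlay the model at current estimate
C=np.array([.492,-.337]);th=np.radians(6.5);R=np.array([[np.cos(th),-np.sin(th)],[np.sin(th),np.cos(th)]])
def W(l): l=np.array(l,float); return np.c_[(l[:,:2]/1000)@R.T+C,l[:,2]/1000]
for poly in ([(-120,-63,0),(120,-63,0),(120,63,0),(-120,63,0)],[(-110,-55,32),(-78,-55,32),(-78,55,32),(-110,55,32)],[(110,-55,32),(78,-55,32),(78,55,32),(110,55,32)],[(-74,-10,15),(74,-10,15),(74,10,15),(-74,10,15)]):
    cv2.polylines(im,[proj(p,W(poly),s).round().astype(int)],True,(0,0,255),1)
for c in (-94,94): 
    a=proj(p,W([(c,0,32),(c,0,78)]),s).round().astype(int); cv2.line(im,tuple(map(int,a[0])),tuple(map(int,a[1])),(0,255,0),1)
cv2.imwrite("pics/w3.png",cv2.resize(im,(800,600),interpolation=cv2.INTER_CUBIC))
E
```

```text
[ 0.4404291  -0.34469991  0.19891335] [[-0.99  -0.115 -0.086]
 [-0.114  0.993 -0.01 ]
 [ 0.087  0.    -0.996]] [ 10.  38.  38. 102. -24.  52. 154.]
```

View pics/w3.png

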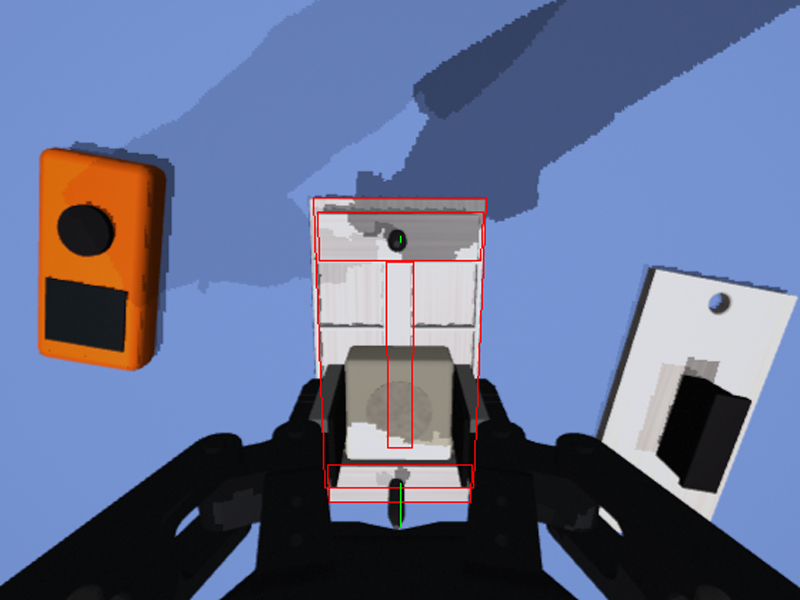

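```bash
cat >> lib.py <<'E'
HC=np.array([.492,-.338]); HY=6.5
def pocket(x,y):
    a=np.radians(HY); return HC+np.array([[np.cos(a),-np.sin(a)],[np.sin(a),np.cos(a)]])@np.array([x,y])/1000
E
python3 - <<'E'
from lib import *
w=dict(np.load("w3.npz")); s=manip.state()
c=ray(w,[(279.6,282)],.2004,w)[0]; off=c-w["tcp_pos"][:2]; print("off",off)
q=pocket(-50,34); print(q); q=q-off
plan([(*q,.09,96.5,1,.3,5),(*q,.0275,96.5,1,.1,5)])
E
```

```text
off [-0.00031991  0.0010688 ]
[ 0.4384725  -0.30987872]
1 [[[-0.008,0.023,0.072,0.0,0.0,0.0,1],[-0.016,0.045,0.144,0.0,0.0,0.001,1],[-0.024,0.068,0.217,0.0,0.0,0.001,1],[-0.031,0.09,0.289,0.0,0.0,0.001,1],[-0.039,0.113,0.361,0.0,0.0,0.001,1]]]
2 [[[-0.004,0.0,0.042,0.0,0.0,0.0,1],[-0.007,0.0,0.083,0.0,0.0,0.0,1],[-0.011,0.0,0.125,0.0,0.0,0.0,1],[-0.015,0.0,0.166,0.0,0.0,0.0,1],[-0.018,0.0,0.208,0.0,0.0,0.0,1]]]
```

arm_command --rows '[[[-0.008,0.023,0.072,0,0,0,1],[-0.016,0.045,0.144,0,0,0.001,1],[-0.024,0.068,0.217,0,0,0.001,1],[-0.031,0.09,0.289,0,0,0.001,1],[-0.039,0.113,0.361,0,0,0.001,1]]]'

```text
time_s: 12.5
tcp_pos: [0.4388, -0.311, 0.0894]
tool_rot: [[-0.99, -0.113, -0.086], [-0.113, 0.994, -0.01], [0.087, -0.0, -0.996]]
wrist_force: [-0.1, 0.7, -0.9]
gripper_width: 0.403
```

arm_command --rows '[[[-0.004,0,0.042,0,0,0,1],[-0.007,0,0.083,0,0,0,1],[-0.011,0,0.125,0,0,0,1],[-0.015,0,0.166,0,0,0,1],[-0.018,0,0.206,0,0,0,1]]]'

```text
time_s: 13.12
tcp_pos: [0.4386, -0.3115, 0.0273]
tool_rot: [[-0.99, -0.113, -0.086], [-0.112, 0.994, -0.01], [0.087, -0.0, -0.996]]
wrist_force: [1.1, 0.5, 0.6]
gripper_width: 0.408
```

arm_command --rows '[[[0,0,0,0,0,0,1],[0,0,0,0,0,0,1],[0,0,0,0,0,0,-0.1],[0,0,0,0,0,0,-0.1],[0,0,0,0,0,0,-0.1]]]'

```text
time_s: 13.75
tcp_pos: [0.4386, -0.3113, 0.0281]
tool_rot: [[-0.99, -0.113, -0.086], [-0.112, 0.994, -0.01], [0.087, -0.0, -0.996]]
wrist_force: [-0.2, 0.5, 0.6]
gripper_width: 0.552
```

arm_command --rows '[[[0.002,0,-0.03,0,0,0,-0.1],[0.01,0,-0.1,0,0,0,-0.1],[0.02,0,-0.22,0,0,0,-0.1],[0.03,0,-0.34,0,0,0,-0.1],[0.04,0,-0.46,0,0,0,-0.1]]]'

```text
time_s: 14.38
tcp_pos: [0.4385, -0.3113, 0.1683]
tool_rot: [[-0.99, -0.113, -0.086], [-0.112, 0.994, -0.01], [0.087, -0.0, -0.996]]
wrist_force: [0.1, -0.4, -0.4]
gripper_width: 0.554
```

```bash
python3 - <<'E'
from lib import *
s=manip.state(); print(s["tcp_pos"],s["joint_pos"].round(0)); p=manip.capture("wrist"); np.savez("w4.npz",tcp_pos=s["tcp_pos"],tool_rot=s["tool_rot"],**p)
for d in manip.recognise("cassette1",p):
    r=np.array(d["rect"]); print(r.round(),round(d["conf"],2),ray(p,r[:2]+r[2:]/2,.028,s).round(4))
cv2.imwrite("pics/w4.png",p["img"][:,:,::-1])
plan([(.43,-.03,.18,84.5,-.2,.5,3),(.428,.147,.13,84.5,-.2,.5,3),(.428,.147,.0205,84.5,-.2,.16,3)])
E
```

```text
[ 0.43848818 -0.31126125  0.16826634] [  8.  39.  37. 107. -26.  47. 154.]
[264. 192.  36.  44.] 0.89 [[ 0.4387 -0.3076]]
1 [[[-0.014,0.188,-0.008,-0.004,-0.005,0.04,-0.2],[-0.028,0.377,-0.017,-0.007,-0.011,0.079,-0.2],[-0.042,0.565,-0.025,-0.011,-0.016,0.119,-0.2],[-0.055,0.753,-0.033,-0.014,-0.022,0.159,-0.2],[-0.069,0.941,-0.042,-0.018,-0.027,0.199,-0.2]]]
2 [[[0.011,0.117,0.034,0.0,0.0,0.0,-0.2],[0.022,0.235,0.068,0.0,0.0,0.0,-0.2],[0.033,0.352,0.102,0.0,0.0,0.0,-0.2],[0.044,0.469,0.136,0.0,0.0,0.0,-0.2],[0.054,0.587,0.17,0.0,0.0,0.0,-0.2]]]
3 [[[-0.002,0.0,0.036,0.0,0.0,0.0,-0.2],[-0.004,0.0,0.073,0.0,0.0,0.0,-0.2],[-0.006,0.0,0.109,0.0,0.0,0.0,-0.2],[-0.008,0.0,0.146,0.0,0.0,0.0,-0.2],[-0.01,0.0,0.182,0.0,0.0,0.0,-0.2]]]
4 [[[-0.002,0.0,0.036,0.0,0.0,0.0,-0.2],[-0.004,0.0,0.073,0.0,0.0,0.0,-0.2],[-0.006,0.0,0.109,0.0,0.0,0.0,-0.2],[-0.008,0.0,0.146,0.0,0.0,0.0,-0.2],[-0.01,0.0,0.182,0.0,0.0,0.0,-0.2]]]
```

View pics/w4.png

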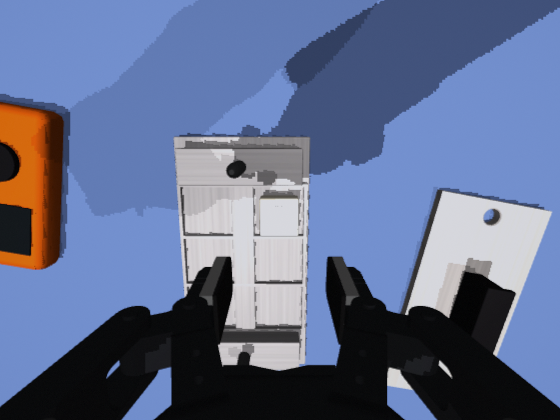

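arm_command --rows '[[[-0.014,0.188,-0.008,-0.004,-0.005,0.04,-0.2],[-0.028,0.377,-0.017,-0.007,-0.011,0.079,-0.2],[-0.042,0.565,-0.025,-0.011,-0.016,0.119,-0.2],[-0.055,0.753,-0.033,-0.014,-0.022,0.159,-0.2],[-0.069,0.941,-0.042,-0.018,-0.027,0.199,-0.2]]]'

```text
time_s: 15.1
tcp_pos: [0.4278, -0.0265, 0.1773]
tool_rot: [[-0.993, 0.098, -0.058], [0.097, 0.995, 0.01], [0.059, 0.004, -0.998]]
wrist_force: [0.6, 0.8, 0.2]
gripper_width: 0.6
```

arm_command --rows '[[[0.011,0.117,0.034,0,0,0,-0.2],[0.022,0.235,0.068,0,0,0,-0.2],[0.033,0.352,0.102,0,0,0,-0.2],[0.044,0.469,0.136,0,0,0,-0.2],[0.054,0.584,0.17,0,0,0,-0.2]]]'

```text
time_s: 15.72
tcp_pos: [0.4257, 0.1492, 0.1276]
tool_rot: [[-0.994, 0.096, -0.059], [0.096, 0.995, 0.009], [0.059, 0.004, -0.998]]
wrist_force: [1.0, 0.4, 0.8]
gripper_width: 0.601
```

arm_command --rows '[[[-0.002,0,0.05,0,0,0,-0.2],[-0.006,0,0.13,0,0,0,-0.2],[-0.01,0,0.22,0,0,0,-0.2],[-0.016,0,0.3,0,0,0,-0.2],[-0.02,0,0.363,0,0,0,-0.2]]]'

```text
time_s: 16.35
tcp_pos: [0.4253, 0.147, 0.0178]
tool_rot: [[-0.993, 0.098, -0.059], [0.097, 0.995, 0.008], [0.06, 0.002, -0.998]]
wrist_force: [-0.4, -0.4, 0.2]
gripper_width: 0.606
```

arm_command --rows '[[[0,0,0,0,0,0,-0.2],[0,0,0,0,0,0,-0.2],[0,0,0,0,0,0,1],[0,0,0,0,0,0,1],[0,0,0,0,0,0,1]]]'

```text
time_s: 16.98
tcp_pos: [0.4261, 0.1483, 0.0199]
tool_rot: [[-0.994, 0.096, -0.057], [0.096, 0.995, 0.009], [0.058, 0.004, -0.998]]
wrist_force: [-0.9, -0.3, 6.2]
gripper_width: 0.41
```

```bash
python3 - <<'E'
from lib import *
s=manip.state(); print(s["tcp_pos"],s["joint_pos"].round(0))
E
```

```text
[0.42614561 0.14833211 0.01986712] [-37.  48.  23. 124. -55.  23. 118.]
```

```bash
python3 - <<'E'
from lib import *
s=manip.state(); P=s["tcp_pos"]
q=pocket(0,34)-[.003,0]; print(q)
plan([(.43,P[1],.14,84.5,1,.25,3.3),(.45,-.05,.16,84.5,1,.45,3.3),(*q,.1,96.5,1,.45,3.3),(*q,.028,96.5,1,.12,3.3),(*q,.17,96.5,-.1,.3,3.3)])
E
```

```text
[ 0.48515109 -0.30421856]
1 [[[0.002,0.001,-0.08,0.001,0.0,0.0,1],[0.004,0.001,-0.16,0.002,0.0,0.0,1],[0.006,0.002,-0.24,0.002,0.0,0.0,1],[0.008,0.002,-0.32,0.003,0.0,0.0,1],[0.01,0.003,-0.401,0.004,0.0,0.0,1]]]
2 [[[-0.025,-0.13,-0.015,0.0,0.0,0.0,1],[-0.05,-0.261,-0.03,0.0,0.0,0.0,1],[-0.075,-0.391,-0.044,0.0,0.0,0.0,1],[-0.101,-0.521,-0.059,0.0,0.0,0.0,1],[-0.126,-0.652,-0.074,0.0,0.0,0.0,1]]]
3 [[[-0.042,-0.166,0.038,0.002,0.0,-0.04,1],[-0.084,-0.333,0.075,0.005,0.0,-0.08,1],[-0.125,-0.499,0.113,0.007,0.0,-0.12,1],[-0.167,-0.666,0.151,0.009,0.0,-0.16,1],[-0.209,-0.832,0.188,0.012,0.0,-0.2,1]]]
4 [[[-0.003,0.0,0.048,0.0,0.0,0.0,1],[-0.006,0.0,0.096,0.0,0.0,0.0,1],[-0.008,0.0,0.144,0.0,0.0,0.0,1],[-0.011,0.0,0.192,0.0,0.0,0.0,1],[-0.014,0.0,0.24,0.0,0.0,0.0,1]]]
5 [[[0.005,0.0,-0.095,0.0,0.0,0.0,-0.1],[0.011,0.0,-0.189,0.0,0.0,0.0,-0.1],[0.016,0.0,-0.284,0.0,0.0,0.0,-0.1],[0.022,0.0,-0.378,0.0,0.0,0.0,-0.1],[0.027,0.0,-0.473,0.0,0.0,0.0,-0.1]]]
```

arm_command --rows '[[[0.002,0.001,-0.05,0.001,0,0,1],[0.004,0.001,-0.13,0.002,0,0,1],[0.006,0.002,-0.22,0.002,0,0,1],[0.008,0.002,-0.32,0.003,0,0,1],[0.01,0.003,-0.401,0.004,0,0,1]]]'

```text
time_s: 17.6
tcp_pos: [0.4299, 0.1488, 0.1407]
tool_rot: [[-0.994, 0.095, -0.058], [0.095, 0.995, 0.006], [0.058, 0.0, -0.998]]
wrist_force: [1.3, -0.1, -0.7]
gripper_width: 0.409
```

arm_command --rows '[[[-0.025,-0.13,-0.015,0,0,0,1],[-0.05,-0.261,-0.03,0,0,0,1],[-0.075,-0.391,-0.044,0,0,0,1],[-0.101,-0.521,-0.059,0,0,0,1],[-0.126,-0.652,-0.074,0,0,0,1]]]'

```text
time_s: 18.23
tcp_pos: [0.45, -0.0509, 0.1598]
tool_rot: [[-0.994, 0.095, -0.058], [0.095, 0.995, 0.005], [0.058, -0.0, -0.998]]
wrist_force: [0.8, -0.0, -0.1]
gripper_width: 0.412
```

arm_command --rows '[[[-0.042,-0.166,0.038,0.002,0,-0.04,1],[-0.084,-0.333,0.075,0.005,0,-0.08,1],[-0.125,-0.499,0.113,0.007,0,-0.12,1],[-0.167,-0.666,0.151,0.009,0,-0.16,1],[-0.209,-0.832,0.188,0.012,0,-0.2,1]]]'

```text
time_s: 18.85
tcp_pos: [0.4852, -0.3055, 0.0994]
tool_rot: [[-0.992, -0.115, -0.058], [-0.115, 0.993, -0.008], [0.059, -0.001, -0.998]]
wrist_force: [0.1, -0.1, 0.5]
gripper_width: 0.406
```

arm_command --rows '[[[0,0,0,0,0,0,1],[0,0,0,0,0,0,1],[0,0,0.04,0,0,0,1],[0,0,0.08,0,0,0,1],[0,0,0.08,0,0,0,1]]]'

```text
time_s: 19.48
tcp_pos: [0.483, -0.3027, 0.0741]
tool_rot: [[-0.992, -0.115, -0.061], [-0.115, 0.993, -0.006], [0.061, 0.001, -0.998]]
wrist_force: [0.5, -0.8, -0.2]
gripper_width: 0.406
```

```bash
python3 - <<'E'
from lib import *
s=manip.state(); P=s["tcp_pos"]; print(P,s["joint_pos"].round(0))
q=pocket(0,34)-[.003,0]; 
plan([(*q,.028,96.5,1,.12,3.3)])
E
```

```text
[ 0.48299463 -0.30272167  0.0740833 ] [ 10.  48.  30. 105. -33.  39. 155.]
1 [[[-0.003,-0.001,0.031,0.0,-0.001,0.0,1],[-0.006,-0.002,0.061,0.0,-0.001,0.001,1],[-0.01,-0.004,0.092,0.001,-0.002,0.001,1],[-0.013,-0.005,0.122,0.001,-0.003,0.001,1],[-0.016,-0.006,0.153,0.001,-0.004,0.002,1]]]
```

arm_command --rows '[[[-0.003,-0.001,0.031,0,0,0,1],[-0.006,-0.002,0.061,0,0,0,1],[-0.01,-0.004,0.092,0,0,0,1],[-0.013,-0.005,0.122,0,0,0,1],[-0.016,-0.006,0.153,0,0,0,1]]]'

```text
time_s: 20.1
tcp_pos: [0.4859, -0.3058, 0.0286]
tool_rot: [[-0.992, -0.114, -0.059], [-0.113, 0.994, -0.007], [0.059, -0.001, -0.998]]
wrist_force: [0.6, -0.2, 0.0]
gripper_width: 0.409
```

arm_command --rows '[[[0,0,0,0,0,0,1],[0,0,0,0,0,0,1],[0,0,0,0,0,0,-0.1],[0,0,0,0,0,0,-0.1],[0,0,0,0,0,0,-0.1]]]'

```text
time_s: 20.72
tcp_pos: [0.486, -0.3058, 0.0295]
tool_rot: [[-0.992, -0.114, -0.058], [-0.114, 0.994, -0.008], [0.059, -0.001, -0.998]]
wrist_force: [0.5, 0.2, 0.4]
gripper_width: 0.55
```

arm_command --rows '[[[0,0,-0.04,0,0,0,-0.1],[0.01,0,-0.12,0,0,0,-0.1],[0.015,0,-0.24,0,0,0,-0.1],[0.02,0,-0.36,0,0,0,-0.1],[0.03,0,-0.47,0,0,0,-0.1]]]'

```text
time_s: 21.35
tcp_pos: [0.4855, -0.3059, 0.1727]
tool_rot: [[-0.992, -0.114, -0.058], [-0.113, 0.994, -0.008], [0.058, -0.001, -0.998]]
wrist_force: [0.0, -0.1, 0.6]
gripper_width: 0.552
```

```bash
python3 - <<'E'
from lib import *
s=manip.state(); print(s["tcp_pos"],s["joint_pos"].round(0)); p=manip.capture("wrist"); np.savez("w5.npz",tcp_pos=s["tcp_pos"],tool_rot=s["tool_rot"],**p)
for d in manip.recognise("cassette1",p):
    r=np.array(d["rect"]); print(r.round(),round(d["conf"],2),ray(p,r[:2]+r[2:]/2,.028,s).round(4))
cv2.imwrite("pics/w5.png",p["img"][:,:,::-1])
plan([(.45,-.03,.18,84.5,-.2,.5,3),(.4345,.212,.13,84.5,-.2,.5,3),(.4345,.212,.0205,84.5,-.2,.19,3)])
E
```

```text
[ 0.48546643 -0.30585689  0.17270793] [  6.  41.  36. 102. -27.  49. 151.]
[258. 190.  41.  43.] 0.85 [[ 0.4886 -0.3053]]
[260. 141.  39.  39.] 0.67 [[ 0.4419 -0.3094]]
1 [[[0.004,0.187,-0.004,-0.003,0.0,0.04,-0.2],[0.007,0.373,-0.009,-0.006,0.0,0.08,-0.2],[0.011,0.56,-0.013,-0.009,0.0,0.12,-0.2],[0.015,0.747,-0.017,-0.013,-0.001,0.16,-0.2],[0.018,0.933,-0.021,-0.016,-0.001,0.2,-0.2]]]
2 [[[0.024,0.16,0.035,0.0,0.0,0.0,-0.2],[0.048,0.319,0.069,0.0,0.0,0.0,-0.2],[0.072,0.479,0.104,0.0,0.0,0.0,-0.2],[0.096,0.638,0.139,0.0,0.0,0.0,-0.2],[0.12,0.798,0.173,0.0,0.0,0.0,-0.2]]]
3 [[[-0.004,0.0,0.073,0.0,0.0,0.0,-0.2],[-0.008,0.0,0.146,0.0,0.0,0.0,-0.2],[-0.011,0.0,0.219,0.0,0.0,0.0,-0.2],[-0.015,0.0,0.292,0.0,0.0,0.0,-0.2],[-0.019,0.0,0.364,0.0,0.0,0.0,-0.2]]]
```

```bash
python3 - <<'E'
from lib import *
plan([(.425,-.03,.18,84.5,-.2,.5,3),(.42,.212,.14,84.5,-.2,.5,3),(.4345,.212,.0205,84.5,-.2,.2,3)])
E
```

```text
1 [[[0.02,0.189,-0.003,-0.003,0.0,0.04,-0.2],[0.04,0.377,-0.007,-0.006,0.0,0.08,-0.2],[0.061,0.566,-0.01,-0.009,0.0,0.12,-0.2],[0.081,0.754,-0.014,-0.013,-0.001,0.16,-0.2],[0.101,0.943,-0.017,-0.016,-0.001,0.2,-0.2]]]
2 [[[0.017,0.16,0.028,0.0,0.0,0.0,-0.2],[0.035,0.321,0.055,0.0,0.0,0.0,-0.2],[0.052,0.481,0.083,0.0,0.0,0.0,-0.2],[0.069,0.641,0.11,0.0,0.0,0.0,-0.2],[0.087,0.801,0.138,0.0,0.0,0.0,-0.2]]]
3 [[[-0.014,0.001,0.079,0.0,0.0,0.0,-0.2],[-0.028,0.002,0.158,0.0,0.0,0.0,-0.2],[-0.041,0.003,0.237,0.0,0.0,0.0,-0.2],[-0.055,0.004,0.316,0.0,0.0,0.0,-0.2],[-0.069,0.005,0.395,0.0,0.0,0.0,-0.2]]]
```

arm_command --rows '[[[0.02,0.189,-0.003,-0.003,0,0.04,-0.2],[0.04,0.377,-0.007,-0.006,0,0.08,-0.2],[0.061,0.566,-0.01,-0.009,0,0.12,-0.2],[0.081,0.754,-0.014,-0.013,-0.001,0.16,-0.2],[0.101,0.943,-0.017,-0.016,-0.001,0.2,-0.2]]]'

```text
time_s: 22.08
tcp_pos: [0.4226, -0.0263, 0.1773]
tool_rot: [[-0.994, 0.098, -0.058], [0.097, 0.995, 0.01], [0.059, 0.004, -0.998]]
wrist_force: [0.5, 0.5, -0.2]
gripper_width: 0.599
```

arm_command --rows '[[[0.017,0.16,0.028,0,0,0,-0.2],[0.035,0.321,0.055,0,0,0,-0.2],[0.052,0.481,0.083,0,0,0,-0.2],[0.069,0.641,0.11,0,0,0,-0.2],[0.087,0.801,0.138,0,0,0,-0.2]]]'

```text
time_s: 22.7
tcp_pos: [0.4177, 0.2156, 0.1381]
tool_rot: [[-0.994, 0.096, -0.058], [0.096, 0.995, 0.009], [0.058, 0.004, -0.998]]
wrist_force: [1.0, -0.3, -0.3]
gripper_width: 0.603
```

arm_command --rows '[[[-0.03,0.001,0.04,0,0,0,-0.2],[-0.05,0.002,0.12,0,0,0,-0.2],[-0.065,0.003,0.22,0,0,0,-0.2],[-0.07,0.004,0.31,0,0,0,-0.2],[-0.069,0.005,0.395,0,0,0,-0.2]]]'

```text
time_s: 23.32
tcp_pos: [0.4322, 0.2132, 0.0178]
tool_rot: [[-0.994, 0.098, -0.058], [0.097, 0.995, 0.008], [0.058, 0.003, -0.998]]
wrist_force: [0.5, 1.1, -0.7]
gripper_width: 0.6
```

arm_command --rows '[[[0,0,0,0,0,0,-0.2],[0,0,0,0,0,0,-0.2],[0,0,0,0,0,0,1],[0,0,0,0,0,0,1],[0,0,0,0,0,0,1]]]'

```text
time_s: 23.95
tcp_pos: [0.4327, 0.2145, 0.02]
tool_rot: [[-0.994, 0.096, -0.056], [0.096, 0.995, 0.01], [0.057, 0.004, -0.998]]
wrist_force: [-0.0, -2.0, 5.6]
gripper_width: 0.41
```

```bash
python3 - <<'E'
from lib import *
s=manip.state(); P=s["tcp_pos"]; print(P,s["joint_pos"].round(0))
q=pocket(50,34)-[.001,0]; print(q)
plan([(.42,P[1],.14,84.5,1,.25,3.3),(.43,-.03,.17,84.5,1,.45,3.3),(*q,.12,96.5,1,.5,3.3),(*q,P[2]+.008,96.5,1,.15,3.3)])
E
```

```text
[0.43273158 0.21446242 0.0200301 ] [-45.  49.  26. 120. -53.  27. 108.]
[ 0.53682968 -0.2985584 ]
1 [[[0.013,0.0,-0.079,0.001,0.0,0.0,1],[0.026,-0.001,-0.159,0.002,0.0,0.0,1],[0.039,-0.001,-0.238,0.003,0.001,0.0,1],[0.052,-0.002,-0.318,0.003,0.001,0.0,1],[0.065,-0.002,-0.397,0.004,0.001,0.0,1]]]
2 [[[-0.021,-0.162,-0.021,0.0,0.0,0.0,1],[-0.042,-0.323,-0.042,0.0,0.0,0.0,1],[-0.063,-0.485,-0.064,0.0,0.0,0.0,1],[-0.084,-0.646,-0.085,0.0,0.0,0.0,1],[-0.105,-0.808,-0.106,0.0,0.0,0.0,1]]]
3 [[[-0.09,-0.171,0.028,0.002,0.0,-0.04,1],[-0.18,-0.343,0.056,0.005,0.0,-0.08,1],[-0.269,-0.514,0.085,0.007,0.0,-0.12,1],[-0.359,-0.686,0.113,0.009,0.0,-0.16,1],[-0.449,-0.857,0.141,0.012,0.0,-0.2,1]]]
4 [[[-0.004,0.0,0.061,0.0,0.0,0.0,1],[-0.007,0.0,0.122,0.0,0.0,0.0,1],[-0.011,0.0,0.184,0.0,0.0,0.0,1],[-0.014,0.0,0.245,0.0,0.0,0.0,1],[-0.018,0.0,0.306,0.0,0.0,0.0,1]]]
```

arm_command --rows '[[[0.013,0,-0.06,0.001,0,0,1],[0.026,-0.001,-0.14,0.002,0,0,1],[0.039,-0.001,-0.23,0.003,0.001,0,1],[0.052,-0.002,-0.318,0.003,0.001,0,1],[0.065,-0.002,-0.397,0.004,0.001,0,1]]]'

```text
time_s: 24.58
tcp_pos: [0.4194, 0.2149, 0.1404]
tool_rot: [[-0.994, 0.096, -0.058], [0.095, 0.995, 0.006], [0.059, 0.0, -0.998]]
wrist_force: [0.1, -0.3, -0.5]
gripper_width: 0.41
```

arm_command --rows '[[[-0.021,-0.162,-0.021,0,0,0,1],[-0.042,-0.323,-0.042,0,0,0,1],[-0.063,-0.485,-0.064,0,0,0,1],[-0.084,-0.646,-0.085,0,0,0,1],[-0.105,-0.808,-0.106,0,0,0,1]]]'

```text
time_s: 25.2
tcp_pos: [0.4294, -0.031, 0.1697]
tool_rot: [[-0.994, 0.095, -0.058], [0.095, 0.995, 0.006], [0.058, 0.0, -0.998]]
wrist_force: [0.7, -0.2, -0.4]
gripper_width: 0.408
```

arm_command --rows '[[[-0.09,-0.171,0.028,0.002,0,-0.04,1],[-0.18,-0.343,0.056,0.005,0,-0.08,1],[-0.269,-0.514,0.085,0.007,0,-0.12,1],[-0.355,-0.686,0.113,0.009,0,-0.16,1],[-0.442,-0.857,0.141,0.012,0,-0.2,1]]]'

```text
time_s: 25.82
tcp_pos: [0.5347, -0.2997, 0.1191]
tool_rot: [[-0.992, -0.115, -0.059], [-0.115, 0.993, -0.007], [0.059, -0.001, -0.998]]
wrist_force: [0.3, -0.5, -0.1]
gripper_width: 0.407
```

arm_command --rows '[[[0,0,0,0,0,0,1],[0,0,0,0,0,0,1],[0,0,0.04,0,0,0,1],[0,0,0.08,0,0,0,1],[0,0,0.08,0,0,0,1]]]'

```text
time_s: 26.45
tcp_pos: [0.5318, -0.2968, 0.0935]
tool_rot: [[-0.992, -0.115, -0.062], [-0.114, 0.993, -0.006], [0.062, 0.001, -0.998]]
wrist_force: [0.6, 1.6, -0.5]
gripper_width: 0.411
```

```bash
python3 - <<'E'
from lib import *
s=manip.state(); P=s["tcp_pos"]; print(P,s["joint_pos"].round(0))
q=pocket(50,34)-[.003,0]; 
plan([(*q,.028,96.5,1,.12,3.3)])
E
```

```text
[ 0.53179139 -0.29676083  0.09353843] [  7.  49.  32.  98. -31.  45. 150.]
1 [[[-0.005,-0.001,0.043,0.0,-0.001,0.0,1],[-0.009,-0.003,0.087,0.001,-0.002,0.001,1],[-0.014,-0.004,0.13,0.001,-0.002,0.001,1],[-0.018,-0.006,0.174,0.001,-0.003,0.001,1],[-0.023,-0.007,0.217,0.001,-0.004,0.001,1]]]
```

arm_command --rows '[[[-0.005,-0.001,0.043,0,0,0,1],[-0.009,-0.003,0.087,0,0,0,1],[-0.014,-0.004,0.13,0,0,0,1],[-0.018,-0.006,0.174,0,0,0,1],[-0.021,-0.007,0.217,0,0,0,1]]]'

```text
time_s: 27.08
tcp_pos: [0.5351, -0.3002, 0.0284]
tool_rot: [[-0.992, -0.114, -0.06], [-0.113, 0.994, -0.007], [0.06, -0.001, -0.998]]
wrist_force: [-0.1, 0.1, -0.3]
gripper_width: 0.411
```

arm_command --rows '[[[0,0,0,0,0,0,1],[0,0,0,0,0,0,1],[0,0,0,0,0,0,-0.1],[0,0,0,0,0,0,-0.1],[0,0,0,0,0,0,-0.1]]]'

```text
time_s: 27.7
tcp_pos: [0.5353, -0.3001, 0.0297]
tool_rot: [[-0.992, -0.114, -0.059], [-0.114, 0.994, -0.007], [0.059, -0.001, -0.998]]
wrist_force: [-0.2, -0.5, -0.4]
gripper_width: 0.552
```

arm_command --rows '[[[0,0,-0.04,0,0,0,-0.1],[0.01,0,-0.12,0,0,0,-0.1],[0.015,0,-0.24,0,0,0,-0.1],[0.02,0,-0.36,0,0,0,-0.1],[0.03,0,-0.47,0,0,0,-0.1]]]'

```text
time_s: 28.32
tcp_pos: [0.5349, -0.3002, 0.173]
tool_rot: [[-0.992, -0.114, -0.058], [-0.114, 0.994, -0.008], [0.059, -0.001, -0.998]]
wrist_force: [0.8, 0.4, -0.5]
gripper_width: 0.547
```

```bash
python3 - <<'E'
from lib import *
s=manip.state(); print(s["tcp_pos"],s["joint_pos"].round(0)); p=manip.capture("wrist"); np.savez("w6.npz",tcp_pos=s["tcp_pos"],tool_rot=s["tool_rot"],**p)
for d in manip.recognise("cassette1",p):
    r=np.array(d["rect"]); print(r.round(),round(d["conf"],2),ray(p,r[:2]+r[2:]/2,.028,s).round(4))
print(pocket(50,34))
cv2.imwrite("pics/w6.png",p["img"][:,:,::-1])
plan([(.53,-.05,.25,40,-.2,.5,0),(.567,.197,.25,-5.5,-.2,.5,0),(.567,.197,.1,-5.5,-.2,.3,0),(.567,.197,.0205,-5.5,-.2,.15,0)])
E
```

```text
[ 0.53488614 -0.30021131  0.17303223] [  5.  44.  36.  95. -27.  53. 147.]
[258.  78.  41.  45.] 0.7 [[ 0.4414 -0.3101]]
[257. 135.  42.  47.] 0.7 [[ 0.4902 -0.3052]]
[260. 189.  40.  43.] 0.63 [[ 0.5371 -0.2981]]
[ 0.53782968 -0.2985584 ]
1 [[[-0.006,0.084,-0.026,-0.003,-0.004,0.094,-0.2],[-0.012,0.167,-0.051,-0.006,-0.009,0.188,-0.2],[-0.018,0.251,-0.077,-0.009,-0.013,0.282,-0.2],[-0.024,0.334,-0.103,-0.012,-0.018,0.377,-0.2],[-0.03,0.418,-0.128,-0.015,-0.022,0.471,-0.2]]]
2 [[[0.034,0.077,-0.025,-0.003,-0.004,0.094,-0.2],[0.068,0.154,-0.049,-0.006,-0.009,0.188,-0.2],[0.101,0.231,-0.074,-0.009,-0.013,0.282,-0.2],[0.135,0.308,-0.099,-0.012,-0.018,0.377,-0.2],[0.169,0.385,-0.123,-0.015,-0.022,0.471,-0.2]]]
3 [[[0.11,0.125,0.0,0.0,0.0,0.152,-0.2],[0.221,0.249,0.0,0.0,0.0,0.303,-0.2],[0.331,0.374,0.0,0.0,0.0,0.455,-0.2],[0.441,0.499,0.0,0.0,0.0,0.607,-0.2],[0.551,0.624,0.0,0.0,0.0,0.758,-0.2]]]
4 [[[0.0,0.0,0.1,0.0,0.0,0.0,-0.2],[0.0,0.0,0.2,0.0,0.0,0.0,-0.2],[0.0,0.0,0.3,0.0,0.0,0.0,-0.2],[0.0,0.0,0.4,0.0,0.0,0.0,-0.2],[0.0,0.0,0.5,0.0,0.0,0.0,-0.2]]]
5 [[[0.0,0.0,0.053,0.0,0.0,0.0,-0.2],[0.0,0.0,0.106,0.0,0.0,0.0,-0.2],[0.0,0.0,0.159,0.0,0.0,0.0,-0.2],[0.0,0.0,0.212,0.0,0.0,0.0,-0.2],[0.0,0.0,0.265,0.0,0.0,0.0,-0.2]]]
```

arm_command --rows '[[[-0.006,0.084,-0.026,-0.003,-0.004,0.094,-0.2],[-0.012,0.167,-0.051,-0.006,-0.009,0.188,-0.2],[-0.018,0.251,-0.077,-0.009,-0.013,0.282,-0.2],[-0.024,0.334,-0.103,-0.012,-0.018,0.377,-0.2],[-0.03,0.418,-0.128,-0.015,-0.022,0.471,-0.2]]]'

```text
time_s: 29.05
tcp_pos: [0.5312, -0.1732, 0.2086]
tool_rot: [[-0.927, 0.374, -0.035], [0.374, 0.928, 0.006], [0.034, -0.008, -0.999]]
wrist_force: [0.5, -0.1, 0.6]
gripper_width: 0.601
```

arm_command --rows '[[[0.034,0.077,-0.025,-0.003,-0.004,0.094,-0.2],[0.068,0.154,-0.049,-0.006,-0.009,0.188,-0.2],[0.101,0.231,-0.074,-0.009,-0.013,0.282,-0.2],[0.135,0.308,-0.099,-0.012,-0.018,0.377,-0.2],[0.169,0.385,-0.123,-0.015,-0.022,0.471,-0.2]]]'

```text
time_s: 29.68
tcp_pos: [0.5282, -0.0473, 0.2463]
tool_rot: [[-0.64, 0.768, -0.007], [0.768, 0.64, 0.005], [0.008, -0.003, -1.0]]
wrist_force: [-0.6, 0.1, 0.2]
gripper_width: 0.601
```

arm_command --rows '[[[0.11,0.125,0,0,0,0.152,-0.2],[0.221,0.249,0,0,0,0.303,-0.2],[0.331,0.374,0,0,0,0.455,-0.2],[0.441,0.499,0,0,0,0.607,-0.2],[0.551,0.624,0,0,0,0.758,-0.2]]]'

```text
time_s: 30.3
tcp_pos: [0.5655, 0.2005, 0.2467]
tool_rot: [[0.101, 0.995, -0.008], [0.995, -0.101, 0.004], [0.003, -0.008, -1.0]]
wrist_force: [0.1, -0.3, -0.0]
gripper_width: 0.603
```

arm_command --rows '[[[0,0,0,0,0,0,-0.2],[0,0,0.1,0,0,0,-0.2],[0,0,0.2,0,0,0,-0.2],[0,0,0.2,0,0,0,-0.2],[0,0,0.2,0,0,0,-0.2]]]'

```text
time_s: 30.92
tcp_pos: [0.5659, 0.1981, 0.1881]
tool_rot: [[0.096, 0.995, -0.006], [0.995, -0.096, 0.004], [0.004, -0.006, -1.0]]
wrist_force: [-0.7, -0.1, 0.1]
gripper_width: 0.596
```

```bash
python3 - <<'E'
from lib import *
s=manip.state(); print(s["tcp_pos"],s["joint_pos"].round(0)); p=manip.capture("wrist"); np.savez("w7.npz",tcp_pos=s["tcp_pos"],tool_rot=s["tool_rot"],**p)
for d in manip.recognise("cassette1",p):
    r=np.array(d["rect"]); print(r.round(),round(d["conf"],2),ray(p,r[:2]+r[2:]/2,.021,s).round(4))
cv2.imwrite("pics/w7.png",p["img"][:,:,::-1])
plan([(.567,.1975,.1,-5.5,-.2,.2,0),(.567,.1975,.0205,-5.5,-.2,.15,0)])
E
```

```text
[0.56592553 0.1981047  0.1881413 ] [-57.  54.  67.  99. -54.  67.  22.]
[260. 176.  38.  36.] 0.66 [[0.5653 0.1987]]
1 [[[-0.001,0.001,0.059,-0.001,-0.001,0.0,-0.2],[-0.002,0.002,0.118,-0.002,-0.002,0.0,-0.2],[-0.002,0.003,0.177,-0.003,-0.002,0.0,-0.2],[-0.003,0.004,0.236,-0.004,-0.003,0.0,-0.2],[-0.004,0.005,0.295,-0.005,-0.004,0.0,-0.2]]]
2 [[[0.0,0.0,0.053,0.0,0.0,0.0,-0.2],[0.0,0.0,0.106,0.0,0.0,0.0,-0.2],[0.0,0.0,0.159,0.0,0.0,0.0,-0.2],[0.0,0.0,0.212,0.0,0.0,0.0,-0.2],[0.0,0.0,0.265,0.0,0.0,0.0,-0.2]]]
```

View pics/w7.png

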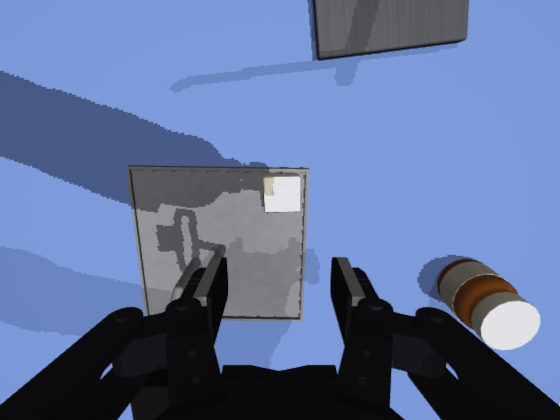

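arm_command --rows '[[[-0.001,0.001,0.059,0,0,0,-0.2],[-0.002,0.001,0.118,0,0,0,-0.2],[-0.002,0.001,0.177,0,0,0,-0.2],[-0.003,0.001,0.236,0,0,0,-0.2],[-0.003,0.001,0.295,0,0,0,-0.2]]]'

```text
time_s: 31.65
tcp_pos: [0.5647, 0.1982, 0.0969]
tool_rot: [[0.096, 0.995, -0.008], [0.995, -0.096, 0.004], [0.003, -0.008, -1.0]]
wrist_force: [0.1, -0.7, 0.6]
gripper_width: 0.599
```

arm_command --rows '[[[0,0,0.053,0,0,0,-0.2],[0,0,0.106,0,0,0,-0.2],[0,0,0.159,0,0,0,-0.2],[0,0,0.212,0,0,0,-0.2],[0,0,0.262,0,0,0,-0.2]]]'

```text
time_s: 32.28
tcp_pos: [0.564, 0.1985, 0.0185]
tool_rot: [[0.096, 0.995, -0.008], [0.995, -0.096, 0.004], [0.003, -0.008, -1.0]]
wrist_force: [1.2, -0.3, -0.1]
gripper_width: 0.603
```

arm_command --rows '[[[0,0,0,0,0,0,-0.2],[0,0,0,0,0,0,-0.2],[0,0,0,0,0,0,1],[0,0,0,0,0,0,1],[0,0,0,0,0,0,1]]]'

```text
time_s: 32.9
tcp_pos: [0.565, 0.1987, 0.0206]
tool_rot: [[0.096, 0.995, -0.006], [0.995, -0.096, 0.004], [0.004, -0.006, -1.0]]
wrist_force: [0.9, -0.2, 5.7]
gripper_width: 0.407
```

```bash
python3 - <<'E'
from lib import *
s=manip.state(); P=s["tcp_pos"]; print(P,s["joint_pos"].round(0))
q=pocket(0,-34)-[0,0]; print(q)
plan([(P[0],P[1],.26,-5.5,1,.4),(.53,-.05,.22,-40,1,.5),(*q,.13,-83.5,1,.5)])
E
```

```text
[0.56499855 0.19866834 0.02063482] [-48.  60.  47. 104. -62.  46.  27.]
[ 0.49584891 -0.37178144]
1 [[[0.001,-0.001,-0.16,-0.001,-0.001,0.0,1],[0.001,-0.002,-0.319,-0.002,-0.001,0.0,1],[0.002,-0.003,-0.479,-0.003,-0.002,0.0,1],[0.002,-0.004,-0.638,-0.005,-0.003,0.0,1],[0.003,-0.005,-0.798,-0.006,-0.004,0.0,1]]]
2 [[[-0.167,-0.007,0.027,0.0,0.0,0.115,1],[-0.335,-0.015,0.053,0.0,0.0,0.23,1],[-0.502,-0.022,0.08,0.0,0.0,0.345,1],[-0.669,-0.029,0.107,0.0,0.0,0.46,1],[-0.836,-0.037,0.133,0.0,0.0,0.575,1]]]
3 [[[-0.089,0.06,0.03,0.0,0.0,0.072,1],[-0.179,0.12,0.06,0.0,0.0,0.145,1],[-0.268,0.181,0.09,0.0,0.0,0.217,1],[-0.358,0.241,0.12,0.0,0.0,0.29,1],[-0.447,0.301,0.15,0.0,0.0,0.362,1]]]
4 [[[-0.061,0.089,0.03,0.0,0.0,0.072,1],[-0.122,0.178,0.06,0.0,0.0,0.145,1],[-0.182,0.267,0.09,0.0,0.0,0.217,1],[-0.243,0.356,0.12,0.0,0.0,0.29,1],[-0.304,0.445,0.15,0.0,0.0,0.362,1]]]
```

arm_command --rows '[[[0.001,-0.001,-0.1,0,0,0,1],[0.001,-0.002,-0.27,0,0,0,1],[0.002,-0.003,-0.45,0,0,0,1],[0.002,-0.004,-0.63,0,0,0,1],[0.003,-0.005,-0.798,0,0,0,1]]]'

```text
time_s: 33.52
tcp_pos: [0.5643, 0.1988, 0.2609]
tool_rot: [[0.096, 0.995, -0.007], [0.995, -0.096, 0.004], [0.004, -0.008, -1.0]]
wrist_force: [1.0, 0.8, -0.2]
gripper_width: 0.409
```

arm_command --rows '[[[-0.167,-0.007,0.027,0,0,0.115,1],[-0.335,-0.015,0.053,0,0,0.23,1],[-0.502,-0.022,0.08,0,0,0.345,1],[-0.669,-0.029,0.107,0,0,0.46,1],[-0.836,-0.037,0.133,0,0,0.575,1]]]'

```text
time_s: 34.15
tcp_pos: [0.5288, -0.0507, 0.2181]
tool_rot: [[0.645, 0.764, -0.007], [0.764, -0.645, 0.005], [-0.001, -0.009, -1.0]]
wrist_force: [1.5, -0.6, 0.5]
gripper_width: 0.409
```

arm_command --rows '[[[-0.089,0.06,0.03,0,0,0.072,1],[-0.179,0.12,0.06,0,0,0.145,1],[-0.268,0.181,0.09,0,0,0.217,1],[-0.358,0.241,0.12,0,0,0.29,1],[-0.447,0.301,0.15,0,0,0.362,1]]]'

```text
time_s: 34.78
tcp_pos: [0.5117, -0.2109, 0.1724]
tool_rot: [[0.882, 0.472, -0.008], [0.472, -0.882, 0.005], [-0.004, -0.008, -1.0]]
wrist_force: [-0.1, 0.4, -0.3]
gripper_width: 0.41
```

arm_command --rows '[[[-0.061,0.089,0.03,0,0,0.072,1],[-0.122,0.178,0.06,0,0,0.145,1],[-0.182,0.267,0.09,0,0,0.217,1],[-0.243,0.356,0.12,0,0,0.29,1],[-0.304,0.445,0.15,0,0,0.362,1]]]'

```text
time_s: 35.4
tcp_pos: [0.4945, -0.3714, 0.1267]
tool_rot: [[0.994, 0.112, -0.007], [0.112, -0.994, 0.005], [-0.007, -0.006, -1.0]]
wrist_force: [0.6, 0.6, -0.5]
gripper_width: 0.407
```

arm_command --rows '[[[0,0,0,0,0,0,1],[0,0,0,0,0,0,1],[0,0,0.04,0,0,0,1],[0,0,0.08,0,0,0,1],[0,0,0.08,0,0,0,1]]]'

```text
time_s: 36.02
tcp_pos: [0.4943, -0.3693, 0.102]
tool_rot: [[0.993, 0.115, -0.008], [0.115, -0.993, 0.007], [-0.008, -0.007, -1.0]]
wrist_force: [-0.1, -0.3, 0.1]
gripper_width: 0.405
```

```bash
python3 - <<'E'
from lib import *
s=manip.state(); P=s["tcp_pos"]; print(P,s["joint_pos"].round(0))
q=pocket(0,-34)
plan([(*q,.0285,-83.5,1,.13)])
E
```

```text
[ 0.49432942 -0.36932785  0.10204752] [  2.  60.  61.  99. -60.  61.   3.]
1 [[[0.001,0.002,0.049,-0.001,0.001,0.0,1],[0.002,0.004,0.098,-0.003,0.003,0.001,1],[0.004,0.006,0.147,-0.004,0.004,0.001,1],[0.005,0.008,0.196,-0.006,0.006,0.002,1],[0.006,0.011,0.245,-0.007,0.007,0.002,1]]]
```

arm_command --rows '[[[0.001,0.002,0.049,-0.001,0.001,0,1],[0.002,0.004,0.098,-0.003,0.003,0,1],[0.004,0.005,0.147,-0.004,0.004,0,1],[0.005,0.007,0.196,-0.006,0.006,0,1],[0.006,0.008,0.245,-0.007,0.007,0,1]]]'

```text
time_s: 36.65
tcp_pos: [0.4959, -0.3726, 0.0289]
tool_rot: [[0.993, 0.114, 0.001], [0.114, -0.993, -0.002], [0.001, 0.002, -1.0]]
wrist_force: [0.7, -0.1, -0.1]
gripper_width: 0.406
```

arm_command --rows '[[[0,0,0,0,0,0,1],[0,0,0,0,0,0,1],[0,0,0,0,0,0,-0.1],[0,0,0,0,0,0,-0.1],[0,0,0,0,0,0,-0.1]]]'

```text
time_s: 37.28
tcp_pos: [0.4961, -0.3727, 0.0301]
tool_rot: [[0.993, 0.115, 0.001], [0.115, -0.993, -0.002], [0.001, 0.003, -1.0]]
wrist_force: [-0.7, -0.7, 0.2]
gripper_width: 0.55
```

arm_command --rows '[[[0,0,-0.04,0,0,0,-0.1],[0,0,-0.12,0,0,0,-0.1],[0,0,-0.26,0,0,0,-0.1],[0,0,-0.4,0,0,0,-0.1],[0,0,-0.55,0,0,0,-0.1]]]'

```text
time_s: 37.9
tcp_pos: [0.4956, -0.3725, 0.1981]
tool_rot: [[0.994, 0.114, 0.002], [0.114, -0.994, -0.003], [0.002, 0.003, -1.0]]
wrist_force: [0.4, 0.0, -0.5]
gripper_width: 0.548
```

```bash
python3 - <<'E'
from lib import *
s=manip.state(); print(s["tcp_pos"],s["joint_pos"].round(0))
# then back off to see holder and plate: camera is at +x, looks to -x
plan([(.53,-.23,.30,-90,-.3,.4)])
E
```

```text
[ 0.4955631  -0.37254107  0.19809132] [  2.  50.  61.  96. -48.  64.  -6.]
1 [[[0.034,-0.092,-0.068,0.001,0.0,0.022,-0.3],[0.067,-0.183,-0.136,0.001,-0.001,0.044,-0.3],[0.101,-0.275,-0.205,0.002,-0.001,0.065,-0.3],[0.135,-0.366,-0.273,0.002,-0.001,0.087,-0.3],[0.169,-0.458,-0.341,0.003,-0.002,0.109,-0.3]]]
```

arm_command --rows '[[[0.047,-0.092,-0.1,0,0,0.022,-0.3],[0.093,-0.183,-0.2,0,0,0.044,-0.3],[0.14,-0.275,-0.3,0,0,0.065,-0.3],[0.187,-0.366,-0.42,0,0,0.087,-0.3],[0.23,-0.458,-0.54,0,0,0.109,-0.3]]]'

```text
time_s: 38.52
tcp_pos: [0.5481, -0.2269, 0.3595]
tool_rot: [[1.0, -0.002, 0.002], [-0.001, -1.0, -0.003], [0.002, 0.003, -1.0]]
wrist_force: [0.7, 0.0, 0.1]
gripper_width: 0.651
```

arm_command --rows '[[[0,0,0,0,0,0,-0.3],[0,0,0,0,0,0,-0.3],[0,0,0,0,0,0,-0.3],[0,0,0,0,0,0,-0.3],[0,0,0,0,0,0,-0.3]]]'

```text
time_s: 39.15
tcp_pos: [0.5481, -0.228, 0.3563]
tool_rot: [[1.0, -0.001, 0.0], [-0.001, -1.0, -0.002], [0.0, 0.002, -1.0]]
wrist_force: [0.1, -0.5, -0.1]
gripper_width: 0.65
```

```bash
cat >> lib.py <<'E'
def draw(im,p,s,C,yaw,polys,col):
    a=np.radians(yaw); R=np.array([[np.cos(a),-np.sin(a)],[np.sin(a),np.cos(a)]])
    for poly in polys:
        l=np.array(poly,float); X=np.c_[(l[:,:2]/1000)@R.T+C,l[:,2]/1000]
        cv2.polylines(im,[(proj(p,X,s)*16).round().astype(int)],True,col,1,shift=4)
def box(x0,x1,y0,y1,z): return [(x0,y0,z),(x1,y0,z),(x1,y1,z),(x0,y1,z)]
def circ(x,y,r,z): return [(x+r*np.cos(t),y+r*np.sin(t),z) for t in np.linspace(0,6.28,24)]
HOLD=[box(-120,120,-63,63,0),box(-110,-78,-55,55,32),box(78,110,-55,55,32),[(-94,0,32),(-94,0,78)],[(94,0,32),(94,0,78)],circ(-94,0,6,32),circ(94,0,6,32)]
PLATE=[box(-110,110,-55,55,10),circ(-94,0,8,10),circ(94,0,8,10),box(-37,37,-13,13,52)]
E
python3 - <<'E'
from lib import *
s=manip.state(); print(s["time_s"],s["tcp_pos"],s["joint_pos"].round(0)); p=manip.capture("wrist"); np.savez("w8.npz",tcp_pos=s["tcp_pos"],tool_rot=s["tool_rot"],**p)
for d in manip.recognise("cassette1",p)+manip.recognise("top_plate",p):
    r=np.array(d["rect"]); print(r.round(),round(d["conf"],2),ray(p,r[:2]+r[2:]/2,.028,s).round(4))
im=p["img"][:,:,::-1].copy(); cv2.imwrite("pics/w8raw.png",im)
draw(im,p,s,HC,HY,HOLD,(0,0,255)); draw(im,p,s,[.5147,-.1127],-4,PLATE,(0,160,0))
cv2.imwrite("pics/w8.png",cv2.resize(im,(800,600),interpolation=cv2.INTER_CUBIC))
E
```

```text
39.15 [ 0.54812382 -0.22797154  0.35626336] [-17.  41.  72.  88. -40.  79. -32.]
[320. 217.  25.  27.] 0.98 [[ 0.4463 -0.3109]]
[315. 188.  25.  28.] 0.88 [[ 0.4941 -0.301 ]]
[312. 158.  26.  29.] 0.81 [[ 0.5388 -0.2958]]
[358. 188.  26.  23.] 0.81 [[ 0.497  -0.3667]]
[167. 110.  75. 143.] 0.67 [[ 0.5262 -0.1163]]
```

View pics/w8.png

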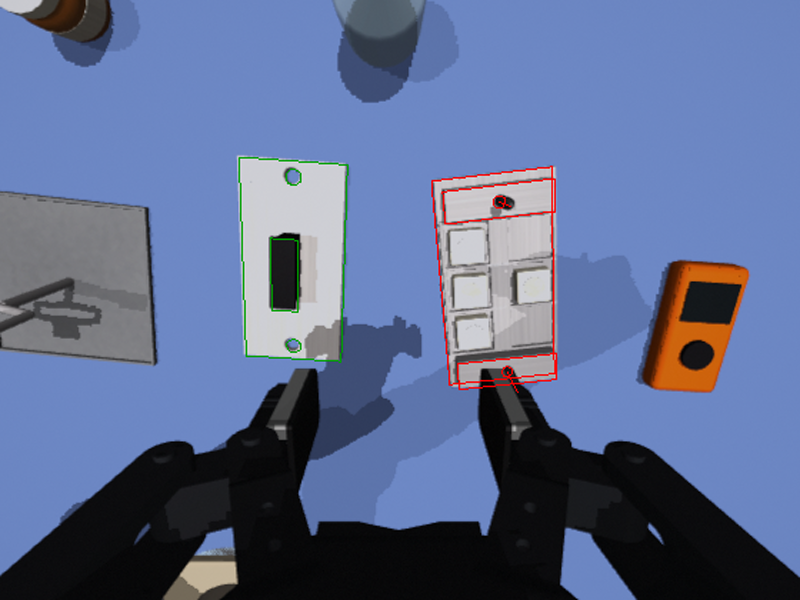

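```bash
python3 - <<'E'
from lib import *
plan([(.515,-.1127,.17,-94,-.3,.35)])
E
```

```text
1 [[[-0.011,-0.038,0.062,0.0,0.0,0.007,-0.3],[-0.022,-0.077,0.124,0.0,0.0,0.013,-0.3],[-0.034,-0.115,0.186,0.001,0.0,0.02,-0.3],[-0.045,-0.154,0.248,0.001,0.0,0.027,-0.3],[-0.056,-0.192,0.31,0.001,0.0,0.033,-0.3]]]
2 [[[-0.012,-0.038,0.062,0.0,0.0,0.007,-0.3],[-0.025,-0.076,0.124,0.0,0.0,0.013,-0.3],[-0.037,-0.114,0.186,0.001,0.0,0.02,-0.3],[-0.05,-0.152,0.248,0.001,0.0,0.027,-0.3],[-0.062,-0.19,0.311,0.001,0.0,0.033,-0.3]]]
```

arm_command --rows '[[[-0.011,-0.038,0.062,0,0,0.007,-0.3],[-0.022,-0.077,0.124,0,0,0.013,-0.3],[-0.034,-0.115,0.186,0.001,0,0.02,-0.3],[-0.045,-0.154,0.248,0.001,0,0.027,-0.3],[-0.056,-0.192,0.31,0.001,0,0.033,-0.3]]]'

```text
time_s: 39.92
tcp_pos: [0.5317, -0.1698, 0.2629]
tool_rot: [[0.999, -0.034, 0.001], [-0.034, -0.999, -0.001], [0.001, 0.001, -1.0]]
wrist_force: [-0.6, 0.2, 0.4]
gripper_width: 0.648
```

arm_command --rows '[[[-0.012,-0.038,0.062,0,0,0.007,-0.3],[-0.025,-0.076,0.124,0,0,0.013,-0.3],[-0.037,-0.114,0.186,0.001,0,0.02,-0.3],[-0.05,-0.152,0.248,0.001,0,0.027,-0.3],[-0.062,-0.19,0.311,0.001,0,0.033,-0.3]]]'

```text
time_s: 40.55
tcp_pos: [0.5151, -0.112, 0.169]
tool_rot: [[0.998, -0.069, 0.001], [-0.069, -0.998, -0.0], [0.001, 0.0, -1.0]]
wrist_force: [-0.7, -0.2, -0.5]
gripper_width: 0.651
```

arm_command --rows '[[[0,0,0,0,0,0,-0.3],[0,0,0,0,0,0,-0.3],[0,0,0,0,0,0,-0.3],[0,0,0,0,0,0,-0.3],[0,0,0,0,0,0,-0.3]]]'

```text
time_s: 41.18
tcp_pos: [0.5154, -0.1129, 0.1704]
tool_rot: [[0.998, -0.069, 0.002], [-0.069, -0.998, -0.0], [0.002, -0.0, -1.0]]
wrist_force: [0.4, 0.1, 0.4]
gripper_width: 0.654
```

```bash
python3 - <<'E'
from lib import *
s=manip.state(); print(s["time_s"],s["tcp_pos"],s["joint_pos"].round(0)); p=manip.capture("wrist"); np.savez("w9.npz",tcp_pos=s["tcp_pos"],tool_rot=s["tool_rot"],**p)
im=p["img"][:,:,::-1].copy(); cv2.imwrite("pics/w9raw.png",im)
draw(im,p,s,[.5147,-.1127],-4,PLATE,(0,160,0)); draw(im,p,s,HC,HY,HOLD,(0,0,255))
cv2.imwrite("pics/w9.png",cv2.resize(im,(800,600),interpolation=cv2.INTER_CUBIC))
E
```

```text
41.175 [ 0.51536931 -0.11287986  0.17041874] [-28.  49.  65. 112. -55.  58. -30.]
```

View pics/w9.png

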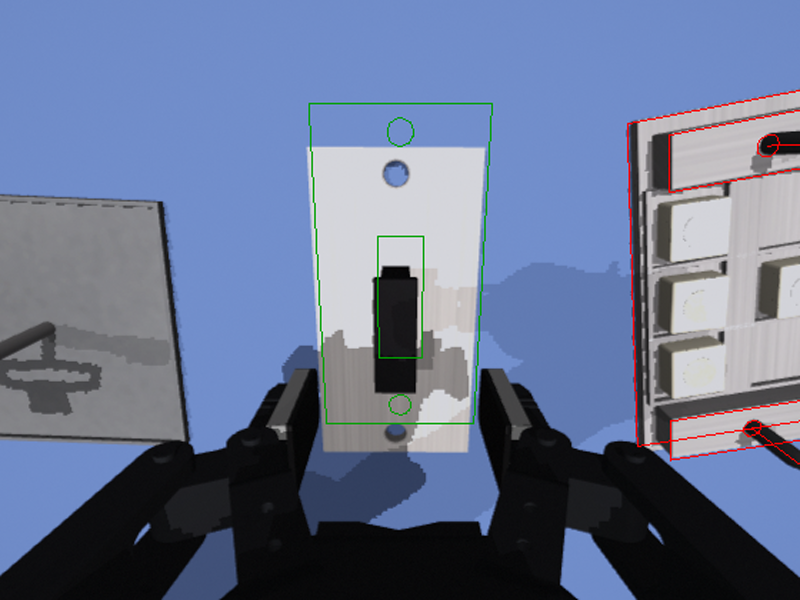

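```bash
python3 - <<'E'
from lib import *
w=dict(np.load("w9.npz"))
h=ray(w,np.array([(396,173.5),(396,432)])/1.42857,.010,w); print(h,h.mean(0),np.linalg.norm(h[0]-h[1]),np.degrees(np.arctan2(*(h[0]-h[1])[::-1])))
c=ray(w,np.array([(307,148),(485,148),(469,451),(323,452)])/1.42857,.010,w); print(c,c.mean(0)); print(np.degrees(np.arctan2(*(c[0]-c[3])[::-1])),np.degrees(np.arctan2(*(c[1]-c[2])[::-1])))
t=ray(w,np.array([(373.5,278),(418,278),(415,392),(375,392)])/1.42857,.052,w); print(t.mean(0))
E
```

```text
[[ 0.58408034 -0.11525056]
 [ 0.3976086  -0.10191067]] [ 0.49084447 -0.10858061] 0.18694829528365398 -4.091879910469622
[[ 0.60302297 -0.06154552]
 [ 0.59534958 -0.17110199]
 [ 0.37708506 -0.15623618]
 [ 0.38391493 -0.0450785 ]] [ 0.48984313 -0.10849055]
-4.29797091195556 -3.8963494982123335
[ 0.49088329 -0.10843169]
```

```bash
python3 - <<'E'
from lib import *
plan([(.4908,-.1085,.1,-94.1,-.3,.2),(.4908,-.1085,.026,-94.1,-.3,.13)])
E
```

```text
1 [[[-0.017,-0.002,0.047,0.0,0.0,0.001,-0.3],[-0.033,-0.003,0.094,0.0,-0.001,0.001,-0.3],[-0.05,-0.005,0.141,0.0,-0.001,0.002,-0.3],[-0.066,-0.007,0.187,0.0,-0.001,0.002,-0.3],[-0.083,-0.009,0.234,0.0,-0.001,0.003,-0.3]]]
2 [[[0.0,0.0,0.049,0.0,0.0,0.0,-0.3],[0.0,0.0,0.099,0.0,0.0,0.0,-0.3],[0.0,0.0,0.148,0.0,0.0,0.0,-0.3],[0.0,0.0,0.197,0.0,0.0,0.0,-0.3],[0.0,0.0,0.247,0.0,0.0,0.0,-0.3]]]
```

arm_command --rows '[[[-0.017,-0.002,0.047,0,0,0.001,-0.3],[-0.033,-0.003,0.094,0,-0.001,0.001,-0.3],[-0.05,-0.005,0.141,0,-0.001,0.002,-0.3],[-0.066,-0.007,0.187,0,-0.001,0.002,-0.3],[-0.083,-0.009,0.234,0,-0.001,0.003,-0.3]]]'

```text
time_s: 41.85
tcp_pos: [0.4898, -0.1081, 0.0986]
tool_rot: [[0.997, -0.072, -0.001], [-0.072, -0.997, -0.0], [-0.001, 0.0, -1.0]]
wrist_force: [0.3, -0.7, -0.1]
gripper_width: 0.65
```

arm_command --rows '[[[0,0,0.049,0,0,0,-0.3],[0,0,0.099,0,0,0,-0.3],[0,0,0.148,0,0,0,-0.3],[0,0,0.197,0,0,0,-0.3],[0,0,0.243,0,0,0,-0.3]]]'

```text
time_s: 42.48
tcp_pos: [0.4899, -0.1081, 0.0259]
tool_rot: [[0.997, -0.072, -0.001], [-0.072, -0.997, 0.0], [-0.001, -0.0, -1.0]]
wrist_force: [0.0, 0.1, 0.3]
gripper_width: 0.649
```

arm_command --rows '[[[0,0,0,0,0,0,-0.3],[0,0,0,0,0,0,-0.3],[0,0,0,0,0,0,-0.3],[0,0,0,0,0,0,-0.3],[0,0,0,0,0,0,-0.3]]]'

```text
time_s: 43.1
tcp_pos: [0.4908, -0.1082, 0.0272]
tool_rot: [[0.997, -0.071, 0.0], [-0.071, -0.997, -0.0], [0.0, 0.0, -1.0]]
wrist_force: [-0.4, -0.2, 0.1]
gripper_width: 0.648
```

```bash
python3 - <<'E'
from lib import *
s=manip.state(); print(s["tcp_pos"],s["tool_rot"].round(4),s["joint_pos"].round(0))
E
```

```text
[ 0.49075163 -0.10815449  0.02715602] [[ 9.974e-01 -7.140e-02  3.000e-04]
 [-7.140e-02 -9.974e-01 -1.000e-04]
 [ 3.000e-04  1.000e-04 -1.000e+00]] [-13.  51.  35. 119. -62.  30. -25.]
```

arm_command --rows '[[[0,0,0.004,0,0,0,-0.3],[0,0,0.004,0,0,0,1],[0,0,0.004,0,0,0,1],[0,0,0.004,0,0,0,1],[0,0,0.004,0,0,0,1]]]' --force 90

```text
time_s: 43.72
tcp_pos: [0.4907, -0.1086, 0.026]
tool_rot: [[0.997, -0.072, 0.0], [-0.072, -0.997, -0.0], [0.0, 0.0, -1.0]]
wrist_force: [-1.8, -0.9, 4.2]
gripper_width: 0.286
```

arm_command --rows '[[[0,0,0,0,0,0,1],[0,0,0,0,0,0,1],[0,0,-0.03,0,0,0,1],[0,0,-0.06,0,0,0,1],[0,0,-0.1,0,0,0,1]]]'

```text
time_s: 44.35
tcp_pos: [0.4903, -0.1078, 0.0561]
tool_rot: [[0.997, -0.071, -0.001], [-0.071, -0.997, 0.001], [-0.001, -0.0, -1.0]]
wrist_force: [-0.3, -0.5, -7.6]
gripper_width: 0.287
```

```bash
python3 - <<'E'
from lib import *
s=manip.state(); P=s["tcp_pos"]; print(P,s["tool_rot"].round(4),s["joint_pos"].round(0),s["ft_torque"])
plan([(P[0],P[1],.16,-94.1,1,.18),(.493,-.3385,.16,-83.5,1,.2)])
E
```

```text
[ 0.49032348 -0.1077919   0.05610459] [[ 9.975e-01 -7.130e-02 -1.000e-03]
 [-7.130e-02 -9.975e-01  5.000e-04]
 [-1.000e-03 -5.000e-04 -1.000e+00]] [-15.  49.  39. 119. -58.  34. -28.] [-0.00603373  0.02926352  0.03253319]
1 [[[0.0,0.0,-0.069,0.0,0.0,0.0,1],[0.0,0.0,-0.139,0.0,0.0,0.0,1],[0.0,0.0,-0.208,0.0,0.001,0.0,1],[0.0,0.0,-0.277,0.0,0.001,0.0,1],[0.0,0.0,-0.346,0.0,0.001,0.0,1]]]
2 [[[0.006,0.077,0.0,0.0,0.0,-0.018,1],[0.013,0.153,0.0,0.0,0.0,-0.035,1],[0.019,0.23,0.0,0.0,0.0,-0.053,1],[0.026,0.307,0.0,0.0,0.0,-0.071,1],[0.032,0.383,0.0,0.0,0.0,-0.088,1]]]
3 [[[-0.001,0.077,0.0,0.0,0.0,-0.018,1],[-0.001,0.154,0.0,0.0,0.0,-0.035,1],[-0.002,0.231,0.0,0.0,0.0,-0.053,1],[-0.003,0.308,0.0,0.0,0.0,-0.071,1],[-0.004,0.385,0.0,0.0,0.0,-0.088,1]]]
```

arm_command --rows '[[[0,0,0.03,0,0,0,1],[0,0,0.06,0,0,0,1],[0,0,0.09,0,0,0,1],[0,0,0.1,0,0,0,1],[0,0,0.1,0,0,0,1]]]'

```text
time_s: 44.98
tcp_pos: [0.4899, -0.1079, 0.026]
tool_rot: [[0.997, -0.072, -0.001], [-0.072, -0.997, 0.002], [-0.001, -0.002, -1.0]]
wrist_force: [-2.3, 2.0, 2.8]
gripper_width: 0.289
```

arm_command --rows '[[[0,0,0,0,0,0,0.2],[0,0,0,0,0,0,0.2],[0,0,0.006,0,0,0,0.2],[0,0,0.013,0,0,0,0.2],[0,0,0.013,0,0,0,0.2]]]'

```text
time_s: 45.6
tcp_pos: [0.4906, -0.1082, 0.0217]
tool_rot: [[0.997, -0.072, -0.0], [-0.072, -0.997, 0.0], [-0.0, -0.0, -1.0]]
wrist_force: [-0.5, -0.1, -0.6]
gripper_width: 0.4
```

arm_command --rows '[[[0,0,0,0,0,0,0.2],[0,0,0,0,0,0,1],[0,0,0,0,0,0,1],[0,0,0,0,0,0,1],[0,0,0,0,0,0,1]]]'

```text
time_s: 46.22
tcp_pos: [0.4907, -0.1081, 0.0221]
tool_rot: [[0.997, -0.072, 0.0], [-0.072, -0.997, 0.0], [0.0, -0.0, -1.0]]
wrist_force: [-0.9, 0.7, 5.6]
gripper_width: 0.274
```

```bash
python3 - <<'E'
from lib import *
s=manip.state(); p=manip.capture("wrist"); np.savez("w10.npz",tcp_pos=s["tcp_pos"],tool_rot=s["tool_rot"],**p); print(s["gripper_width"],p["fx"],p["cx"],p["cy"])
im=p["img"][:,:,::-1].copy(); cv2.imwrite("pics/w10raw.png",im)
g=cv2.convertScaleAbs(im,alpha=2.0,beta=20)
cv2.imwrite("pics/w10.png",cv2.resize(g[60:420,80:480],(800,600*800*360//(400*600*800//800*800) if 0 else 720))[:600])
E
```

```text
0.27421841384502316 313.8794911712273 278.78860586478936 210.29397134065263
```

View pics/w10.png

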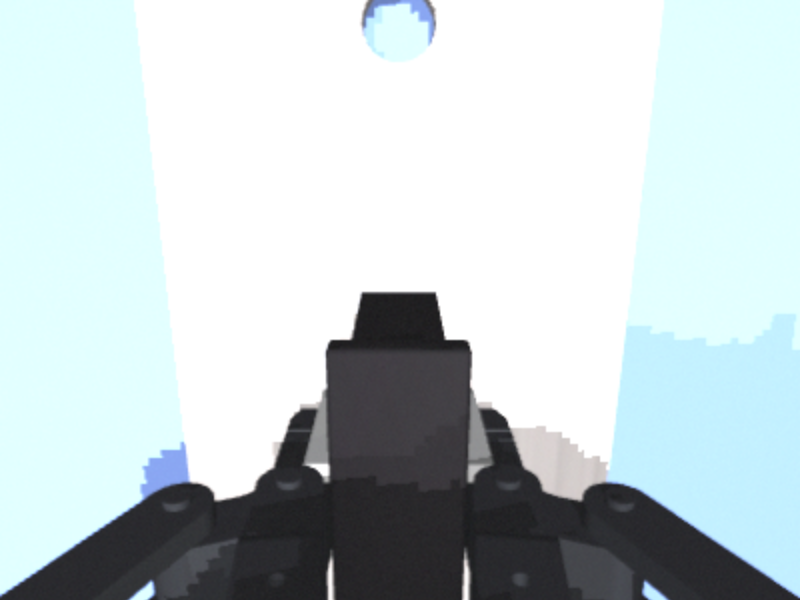

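arm_command --rows '[[[0,0,-0.01,0,0,0,1],[0,0,-0.04,0,0,0,1],[0,0,-0.09,0,0,0,1],[0,0,-0.15,0,0,0,1],[0,0,-0.21,0,0,0,1]]]'

```text
time_s: 46.9
tcp_pos: [0.4905, -0.1083, 0.0862]
tool_rot: [[0.997, -0.072, 0.0], [-0.072, -0.997, -0.0], [0.0, 0.0, -1.0]]
wrist_force: [0.2, 0.7, -6.7]
gripper_width: 0.275
```

arm_command --rows '[[[0,0,-0.06,0,0,0,1],[0,0,-0.12,0,0,0,1],[0,0,-0.18,0,0,0,1],[0,0,-0.22,0,0,0,1],[0,0,-0.25,0,0,0,1]]]'

```text
time_s: 47.52
tcp_pos: [0.4906, -0.1082, 0.1607]
tool_rot: [[0.997, -0.072, 0.0], [-0.072, -0.997, 0.0], [0.0, -0.0, -1.0]]
wrist_force: [-0.3, 0.4, -8.0]
gripper_width: 0.273
```

```bash
python3 - <<'E'
from lib import *
s=manip.state(); P=s["tcp_pos"]; print(P,s["tool_rot"].round(4),s["joint_pos"].round(0),s["ft_torque"])
p=manip.capture("wrist"); np.savez("w11.npz",tcp_pos=s["tcp_pos"],tool_rot=s["tool_rot"],**p)
# plate plane in tool frame from depth of white pixels in upper picture
X=cloud(p,s); m=(p["img"].min(2)>110)&np.isfinite(X[...,2]); m[230:]=False
Y=X[m]; z0=np.median(Y[:,2]); Y=Y[abs(Y[:,2]-z0)<.008]; A=np.c_[Y[:,:2]-P[:2],np.ones(len(Y))]; c=np.linalg.lstsq(A,Y[:,2],rcond=None)[0]; print(len(Y),"slopes deg",np.degrees(c[:2]),"z at tcp",c[2]-P[2])
w=dict(np.load("w10.npz")); X=cloud(w,w); m=(w["img"].min(2)>110)&np.isfinite(X[...,2]); m[230:]=False; Y=X[m]; z0=np.median(Y[:,2]); Y=Y[abs(Y[:,2]-z0)<.008]; A=np.c_[Y[:,:2]-w["tcp_pos"][:2],np.ones(len(Y))]; c=np.linalg.lstsq(A,Y[:,2],rcond=None)[0]; print("on bench",np.degrees(c[:2]),c[2]-w["tcp_pos"][2])
plan([(.493,-.3385,.16,-83.5,1,.2)])
E
```

```text
[ 0.49057859 -0.10818481  0.16067057] [[ 9.974e-01 -7.170e-02  3.000e-04]
 [-7.170e-02 -9.974e-01  1.000e-04]
 [ 3.000e-04 -1.000e-04 -1.000e+00]] [-21.  40.  48. 116. -43.  44. -40.] [ 0.04424048  0.03342221 -0.03159262]
47363 slopes deg [ 0.11751897 -0.06953441] z at tcp -0.01228921632084759
on bench [0.02972386 0.03974987] -0.012161813493199988
1 [[[0.006,0.076,0.0,0.0,0.0,-0.018,1],[0.012,0.153,0.001,0.0,0.0,-0.035,1],[0.019,0.229,0.001,0.0,0.0,-0.053,1],[0.025,0.306,0.002,0.0,-0.001,-0.071,1],[0.031,0.382,0.002,0.0,-0.001,-0.088,1]]]
2 [[[-0.001,0.077,0.0,0.0,0.0,-0.018,1],[-0.002,0.153,0.001,0.0,0.0,-0.035,1],[-0.003,0.23,0.001,0.0,0.0,-0.053,1],[-0.004,0.307,0.002,0.0,-0.001,-0.071,1],[-0.005,0.383,0.002,0.0,-0.001,-0.088,1]]]
```

arm_command --rows '[[[0.006,0.076,0,0,0,-0.018,1],[0.012,0.153,0,0,0,-0.035,1],[0.019,0.229,0,0,0,-0.053,1],[0.025,0.306,0,0,0,-0.071,1],[0.031,0.382,0,0,0,-0.088,1]]]'

```text
time_s: 48.2
tcp_pos: [0.4913, -0.2238, 0.1594]
tool_rot: [[1.0, 0.021, -0.001], [0.021, -1.0, 0.0], [-0.001, -0.0, -1.0]]
wrist_force: [1.1, -0.1, -6.1]
gripper_width: 0.27
```

arm_command --rows '[[[-0.001,0.077,0,0,0,-0.018,1],[-0.002,0.153,0,0,0,-0.035,1],[-0.003,0.23,0,0,0,-0.053,1],[-0.004,0.307,0,0,0,-0.071,1],[-0.005,0.383,0.002,0,0,-0.088,1]]]'

```text
time_s: 48.82
tcp_pos: [0.492, -0.3386, 0.1586]
tool_rot: [[0.994, 0.113, -0.001], [0.113, -0.994, 0.001], [-0.001, -0.001, -1.0]]
wrist_force: [-0.2, 0.8, -6.6]
gripper_width: 0.27
```

arm_command --rows '[[[0,0,0,0,0,0,1],[0,0,0.05,0,0,0,1],[0,0,0.1,0,0,0,1],[0,0,0.14,0,0,0,1],[0,0,0.14,0,0,0,1]]]'

```text
time_s: 49.45
tcp_pos: [0.4919, -0.337, 0.1157]
tool_rot: [[0.994, 0.113, -0.002], [0.113, -0.994, 0.002], [-0.002, -0.002, -1.0]]
wrist_force: [0.0, 0.1, -6.3]
gripper_width: 0.271
```

arm_command --rows '[[[0,0,0,0,0,0,1],[0,0,0,0,0,0,1],[0,0,0,0,0,0,1],[0,0,0,0,0,0,1],[0,0,0,0,0,0,1]]]'

```text
time_s: 50.08
tcp_pos: [0.4926, -0.3382, 0.1174]
tool_rot: [[0.994, 0.112, 0.0], [0.112, -0.994, -0.0], [0.0, 0.0, -1.0]]
wrist_force: [-0.4, 0.7, -6.8]
gripper_width: 0.271
```

```bash
python3 - <<'E'
from lib import *
s=manip.state(); P=s["tcp_pos"]; print(P,s["tool_rot"].round(4),s["joint_pos"].round(0))
p=manip.capture("wrist"); np.savez("w12.npz",tcp_pos=s["tcp_pos"],tool_rot=s["tool_rot"],**p)
a=np.radians(6.5); c=P[:2]; top=P[2]-.0122
im=p["img"][:,:,::-1].copy(); cv2.imwrite("pics/w12raw.png",im)
hole=np.r_[c+.094*np.array([np.cos(a),np.sin(a)]),top]; print("expected hole px",proj(p,hole,s)); u,v=proj(p,hole,s)[0].astype(int)
w=dict(np.load("w11.npz"));x=im[max(0,v-40):v+60,u-80:u+80]
y=cv2.imread("pics/w11raw.png") if 0 else w["img"][:,:,::-1][max(0,v-40):v+60,u-80:u+80]
print("crop origin",u-80,max(0,v-40),x.shape)
cv2.imwrite("pics/w12.png",cv2.resize(np.hstack([x,y]),None,fx=2.5,fy=2.5,interpolation=cv2.INTER_CUBIC))
E
```

```text
[ 0.49257907 -0.33815259  0.11741397] [[ 9.937e-01  1.123e-01  2.000e-04]
 [ 1.123e-01 -9.937e-01 -0.000e+00]
 [ 2.000e-04  1.000e-04 -1.000e+00]] [  8.  47.  40. 103. -41.  46. -14.]
expected hole px [[280.42716415  69.1631765 ]]
crop origin 200 29 (100, 160, 3)
```

View pics/w12.png

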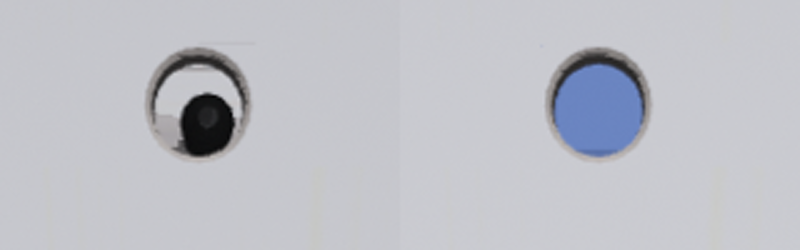

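```bash
python3 - <<'E'
from lib import *
w=dict(np.load("w12.npz")); P=w["tcp_pos"]; R=w["tool_rot"]
h=ray(w,[(279.4,70.6)],P[2]-.0122,w)[0]; t=ray(w,[(283.2,75.8)],.078,w)[0]
d=t-h; print(h,t,"pin-hole world",d,"tool xy",(R[:2,:2].T@d), "hole rel tcp tool",R[:2,:2].T@(h-P[:2]))
ci=t-.094*np.array([np.cos(np.radians(HY)),np.sin(np.radians(HY))]); print("holder centre from tip",ci)
for name in("w8","w9"):   # pin feet check
    v=dict(np.load(name+".npz"))
E
```

```text
[ 0.5853743  -0.32714419] [ 0.5863143  -0.32899826] pin-hole world [ 0.00094    -0.00185407] tool xy [0.00072581 0.00194792] hole rel tcp tool [ 0.09344449 -0.00051619]
holder centre from tip [ 0.49291854 -0.33963937]
```

arm_command --rows '[[[0.0023,0.0065,0,0,0,0,1],[0.0023,0.0065,0,0,0,0,1],[0.0023,0.0065,0.01,0,0,0,1],[0.0023,0.0065,0.02,0,0,0,1],[0.0023,0.0065,0.03,0,0,0,1]]]'

```text
time_s: 50.75
tcp_pos: [0.4934, -0.3399, 0.108]
tool_rot: [[0.994, 0.112, -0.0], [0.112, -0.994, 0.0], [-0.0, -0.0, -1.0]]
wrist_force: [0.5, 0.5, -6.2]
gripper_width: 0.275
```

arm_command --rows '[[[0,0,0.012,0,0,0,1],[0,0,0.024,0,0,0,1],[0,0,0.036,0,0,0,1],[0,0,0.047,0,0,0,1],[0,0,0.047,0,0,0,1]]]'

```text
time_s: 51.38
tcp_pos: [0.4933, -0.3398, 0.0939]
tool_rot: [[0.994, 0.112, -0.0], [0.112, -0.994, 0.0], [-0.0, -0.0, -1.0]]
wrist_force: [0.5, -0.6, -6.0]
gripper_width: 0.268
```

```bash
python3 - <<'E'
from lib import *
s=manip.state(); P=s["tcp_pos"]; R=s["tool_rot"]; print(P,R.round(4),s["wrist_force"],s["ft_torque"],s["gripper_width"])
p=manip.capture("wrist"); np.savez("w13.npz",tcp_pos=s["tcp_pos"],tool_rot=s["tool_rot"],**p)
im=p["img"][:,:,::-1].copy(); x=im[29:129,200:360]
q=manip.capture("top"); np.savez("top13.npz",**q); y=q["img"][:,:,::-1]
e=proj(q,np.r_[HC,.1])[0].astype(int); y=cv2.resize(y[e[1]-50:e[1]+50,e[0]-40:e[0]+40],(320,400),interpolation=cv2.INTER_CUBIC)
cv2.imwrite("pics/w13.png",np.hstack([cv2.resize(x,(480,300),interpolation=cv2.INTER_CUBIC),y[:300]]))
E
```

```text
[ 0.4932882  -0.33984536  0.09389804] [[ 9.937e-01  1.123e-01 -4.000e-04]
 [ 1.123e-01 -9.937e-01  4.000e-04]
 [-4.000e-04 -4.000e-04 -1.000e+00]] [ 0.48581993 -0.59294281 -6.04404842] [-0.0250852   0.01190943 -0.02232207] 0.2684410833576732
```

View pics/w13.png

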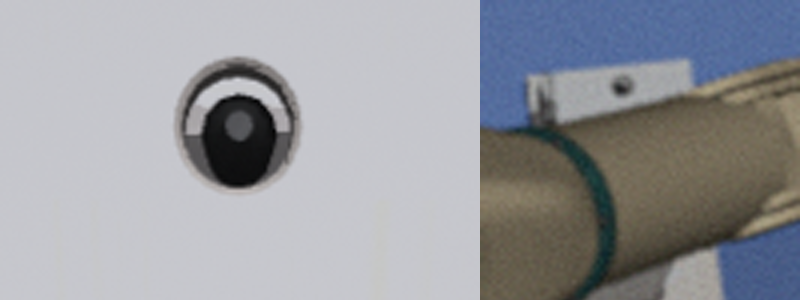

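arm_command --rows '[[[0,0,0.006,0,0,0,1],[0,0,0.012,0,0,0,1],[0,0,0.018,0,0,0,1],[0,0,0.024,0,0,0,1],[0,0,0.03,0,0,0,1]]]'

```text
time_s: 52.1
tcp_pos: [0.4935, -0.34, 0.0851]
tool_rot: [[0.994, 0.112, 0.0], [0.112, -0.994, 0.0], [0.0, -0.0, -1.0]]
wrist_force: [-0.1, 0.3, -6.4]
gripper_width: 0.276
```

arm_command --rows '[[[0,0,0.006,0,0,0,1],[0,0,0.012,0,0,0,1],[0,0,0.018,0,0,0,1],[0,0,0.024,0,0,0,1],[0,0,0.024,0,0,0,1]]]'

```text
time_s: 52.72
tcp_pos: [0.4934, -0.3399, 0.0778]
tool_rot: [[0.994, 0.112, -0.0], [0.112, -0.994, 0.0], [-0.0, -0.0, -1.0]]
wrist_force: [0.8, 0.2, -6.7]
gripper_width: 0.272
```

```bash
python3 - <<'E'
from lib import *
s=manip.state(); print(s["tcp_pos"],s["tool_rot"].round(4)[:,2],s["wrist_force"],s["ft_torque"],s["gripper_width"])
E
```

```text
[ 0.49336016 -0.33990705  0.07782084] [-2.e-04  2.e-04 -1.e+00] [ 0.77345608  0.18372523 -6.68498545] [ 0.00712627 -0.02393072 -0.03161583] 0.2721289284179677
```

arm_command --rows '[[[0,0,0.006,0,0,0,1],[0,0,0.012,0,0,0,1],[0,0,0.018,0,0,0,1],[0,0,0.024,0,0,0,1],[0,0,0.03,0,0,0,1]]]'

```text
time_s: 53.35
tcp_pos: [0.4935, -0.34, 0.0689]
tool_rot: [[0.994, 0.112, 0.0], [0.112, -0.994, -0.0], [0.0, 0.0, -1.0]]
wrist_force: [-0.1, 0.3, -6.2]
gripper_width: 0.273
```

arm_command --rows '[[[0,0,0.006,0,0,0,1],[0,0,0.012,0,0,0,1],[0,0,0.018,0,0,0,1],[0,0,0.024,0,0,0,1],[0,0,0.03,0,0,0,1]]]'

```text
time_s: 53.98
tcp_pos: [0.4935, -0.34, 0.0599]
tool_rot: [[0.994, 0.112, 0.0], [0.112, -0.994, 0.0], [0.0, -0.0, -1.0]]
wrist_force: [-1.0, -0.7, -7.3]
gripper_width: 0.266
```

arm_command --rows '[[[0,0,0.004,0,0,0,1],[0,0,0.008,0,0,0,1],[0,0,0.012,0,0,0,1],[0,0,0.015,0,0,0,1],[0,0,0.015,0,0,0,1]]]'

```text
time_s: 54.6
tcp_pos: [0.4934, -0.34, 0.0554]
tool_rot: [[0.994, 0.112, -0.0], [0.112, -0.994, 0.0], [-0.0, -0.0, -1.0]]
wrist_force: [1.1, -0.3, -7.2]
gripper_width: 0.269
```

```bash
python3 - <<'E'
from lib import *
s=manip.state(); print(s["tcp_pos"],s["tool_rot"].round(4)[:,2],s["wrist_force"],s["ft_torque"],s["gripper_width"])
E
```

```text
[ 0.49339918 -0.33996815  0.05544158] [-0.e+00  1.e-04 -1.e+00] [ 1.05464055 -0.32599951 -7.24674677] [0.02607832 0.07093621 0.01264578] 0.2690669604865155
```

Still carrying the weight; a little further until the shoulders take it.

arm_command --rows '[[[0,0,0.002,0,0,0,1],[0,0,0.004,0,0,0,1],[0,0,0.004,0,0,0,1],[0,0,0.006,0,0,0,1],[0,0,0.006,0,0,0,1]]]'

```text
time_s: 55.22
tcp_pos: [0.4935, -0.3401, 0.0542]
tool_rot: [[0.994, 0.112, 0.001], [0.112, -0.994, 0.0], [0.001, 0.0, -1.0]]
wrist_force: [-1.1, 0.9, -0.9]
gripper_width: 0.268
```

```bash
python3 - <<'E'
from lib import *
s=manip.state(); print(s["tcp_pos"],s["tool_rot"].round(4)[:,2],s["wrist_force"],s["ft_torque"],s["gripper_width"])
E
```

```text
[ 0.49354469 -0.34007756  0.05423797] [ 6.e-04  0.e+00 -1.e+00] [-1.10592803  0.86035601 -0.86291829] [0.24349003 0.24821441 0.05231251] 0.26767922951669787
```

arm_command --rows '[[[0,0,0.001,0,0,0,1],[0,0,0.001,0,0,0,0.2],[0,0,0.001,0,0,0,0],[0,0,0.001,0,0,0,-0.3],[0,0,0.001,0,0,0,-0.3]]]'

```text
time_s: 55.85
tcp_pos: [0.4935, -0.3402, 0.0534]
tool_rot: [[0.994, 0.112, 0.0], [0.112, -0.994, -0.0], [0.0, 0.0, -1.0]]
wrist_force: [-0.5, 0.5, -0.5]
gripper_width: 0.652
```

arm_command --rows '[[[0,0,0,0,0,0,-0.3],[0,0,-0.04,0,0,0,-0.3],[0,0,-0.12,0,0,0,-0.3],[0,0,-0.24,0,0,0,-0.3],[0,0,-0.4,0,0,0,-0.3]]]'

```text
time_s: 56.48
tcp_pos: [0.493, -0.3396, 0.1746]
tool_rot: [[0.994, 0.112, -0.001], [0.112, -0.994, 0.001], [-0.001, -0.001, -1.0]]
wrist_force: [0.8, 0.3, 0.4]
gripper_width: 0.649
```

arm_command --rows '[[[0,0,-0.1,0,0,0,-0.3],[0,0,-0.2,0,0,0,-0.3],[0.03,0,-0.3,0,0,0,-0.3],[0.06,0,-0.4,0,0,0,-0.3],[0.1,0,-0.45,0,0,0,-0.3]]]'

```text
time_s: 57.1
tcp_pos: [0.5233, -0.3374, 0.3113]
tool_rot: [[0.994, 0.111, 0.003], [0.111, -0.994, -0.002], [0.002, 0.002, -1.0]]
wrist_force: [-0.7, -0.1, -0.7]
gripper_width: 0.648
```

```bash
python3 - <<'E'
from lib import *
s=manip.state(); P=s["tcp_pos"]; print(P,s["tool_rot"].round(4)[:,2],s["joint_pos"].round(0))
p=manip.capture("wrist"); np.savez("w14.npz",tcp_pos=s["tcp_pos"],tool_rot=s["tool_rot"],**p)
X=cloud(p,s); a=np.radians(HY); R=np.array([[np.cos(a),-np.sin(a)],[np.sin(a),np.cos(a)]]); C=np.array([.4929,-.3397])
L=(X[...,:2]-C)@R; m=(abs(L[...,0])<.105)&(abs(L[...,1])<.05)&(X[...,2]>.03)&(X[...,2]<.05)&(p["img"].min(2)>100)
Y=np.c_[L[m],X[m][:,2]]; c=np.linalg.lstsq(np.c_[Y[:,:2],np.ones(len(Y))],Y[:,2],rcond=None)[0]; print(m.sum(),"top plane",np.degrees(c[:2]),c[2], Y.min(0),Y.max(0))
im=p["img"][:,:,::-1].copy(); draw(im,p,s,C,HY,[[(x,y,z+32) for x,y,z in q] for q in PLATE]+HOLD[:1],(0,0,255))
cv2.imwrite("pics/w14.png",im)
plan([(.50,-.05,.36,-60,-.3,.5),(.494,.1378,.36,-5.5,-.3,.5)])
E
```

```text
[ 0.52334128 -0.33739142  0.31129281] [ 0.0025 -0.0019 -1.    ] [  2.  38.  50.  87. -30.  69. -26.]
10089 top plane [0.02210013 0.05960378] 0.04196084785138235 [-0.10497901 -0.04999487  0.03063928] [0.1043658  0.04999566 0.04554117]
1 [[[0.005,-0.192,-0.032,0.001,-0.001,-0.078,-0.3],[0.01,-0.384,-0.065,0.002,-0.002,-0.156,-0.3],[0.014,-0.576,-0.097,0.003,-0.003,-0.235,-0.3],[0.019,-0.768,-0.13,0.004,-0.003,-0.313,-0.3],[0.024,-0.96,-0.162,0.005,-0.004,-0.391,-0.3]]]
2 [[[0.03,-0.055,0.0,0.0,0.0,-0.091,-0.3],[0.059,-0.11,0.0,0.0,0.0,-0.182,-0.3],[0.089,-0.166,0.0,0.0,0.0,-0.273,-0.3],[0.118,-0.221,0.0,0.0,0.0,-0.363,-0.3],[0.148,-0.276,0.0,0.0,0.0,-0.454,-0.3]]]
3 [[[0.052,-0.036,0.0,0.0,0.0,-0.091,-0.3],[0.103,-0.071,0.0,0.0,0.0,-0.182,-0.3],[0.155,-0.107,0.0,0.0,0.0,-0.273,-0.3],[0.206,-0.142,0.0,0.0,0.0,-0.363,-0.3],[0.258,-0.178,0.0,0.0,0.0,-0.454,-0.3]]]
```

View pics/w14.png

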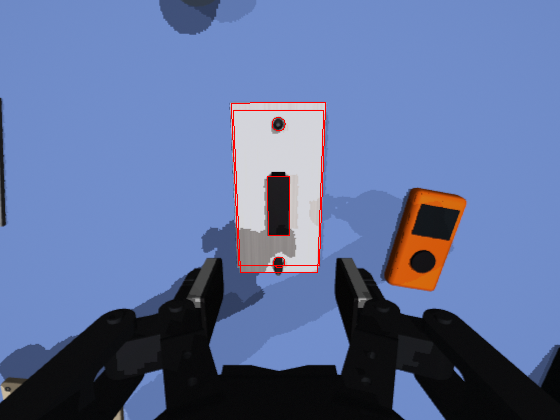

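arm_command --rows '[[[0.005,-0.192,-0.032,0,0,-0.078,-0.3],[0.01,-0.384,-0.065,0,0,-0.156,-0.3],[0.014,-0.576,-0.097,0,0,-0.235,-0.3],[0.019,-0.768,-0.13,0,0,-0.313,-0.3],[0.024,-0.96,-0.162,0,0,-0.391,-0.3]]]'

```text
time_s: 57.78
tcp_pos: [0.4971, -0.048, 0.3574]
tool_rot: [[0.866, 0.501, 0.0], [0.501, -0.866, 0.0], [0.0, -0.0, -1.0]]
wrist_force: [1.3, 0.5, 0.4]
gripper_width: 0.647
```

arm_command --rows '[[[0.03,-0.055,0,0,0,-0.091,-0.3],[0.059,-0.11,0,0,0,-0.182,-0.3],[0.089,-0.166,0,0,0,-0.273,-0.3],[0.118,-0.221,0,0,0,-0.363,-0.3],[0.148,-0.276,0,0,0,-0.454,-0.3]]]'

```text
time_s: 58.4
tcp_pos: [0.4946, 0.0444, 0.3571]
tool_rot: [[0.54, 0.841, -0.0], [0.841, -0.54, 0.0], [-0.0, -0.0, -1.0]]
wrist_force: [-0.2, -0.0, 0.6]
gripper_width: 0.648
```

arm_command --rows '[[[0.052,-0.036,0,0,0,-0.091,-0.3],[0.103,-0.071,0,0,0,-0.182,-0.3],[0.155,-0.107,0,0,0,-0.273,-0.3],[0.206,-0.142,0,0,0,-0.363,-0.3],[0.258,-0.178,0,0,0,-0.454,-0.3]]]'

```text
time_s: 59.02
tcp_pos: [0.4918, 0.1382, 0.3571]
tool_rot: [[0.095, 0.995, -0.0], [0.995, -0.095, -0.0], [-0.0, -0.0, -1.0]]
wrist_force: [0.3, -0.3, -0.8]
gripper_width: 0.647
```

arm_command --rows '[[[0,0,0,0,0,0,-0.3],[0,0,0,0,0,0,-0.3],[0,0,0,0,0,0,-0.3],[0,0,0,0,0,0,-0.3],[0,0,0,0,0,0,-0.3]]]'

```text
time_s: 59.65
tcp_pos: [0.4924, 0.1379, 0.357]
tool_rot: [[0.099, 0.995, 0.0], [0.995, -0.099, -0.0], [-0.0, 0.0, -1.0]]
wrist_force: [0.1, 0.4, 0.3]
gripper_width: 0.652
```

```bash
python3 - <<'E'
from lib import *
s=manip.state(); P=s["tcp_pos"]; print(s["time_s"],P,s["tool_rot"].round(4)[:,1],s["joint_pos"].round(0))
p=manip.capture("wrist"); np.savez("w15.npz",tcp_pos=s["tcp_pos"],tool_rot=s["tool_rot"],**p)
X=cloud(p,s)
m=(X[...,2]>.19)&(X[...,2]<.206)&(np.hypot(X[...,0]-.495,X[...,1]-.138)<.04)
Y=X[m]; print(m.sum(),np.median(Y[:,2]) if m.any() else '',(Y.min(0),Y.max(0),Y.mean(0)) if m.any() else '')
if m.sum()>20: print(cv2.minAreaRect((Y[:,:2]*1000).astype(np.float32)))
k=(X[...,2]>.001)&(X[...,2]<.012)&(abs(X[...,0]-.495)<.12)&(abs(X[...,1]-.138)<.12)&(p["img"].max(2)<150)
print("tray",k.sum(),cv2.minAreaRect((X[k][:,:2]*1000).astype(np.float32)))
h=(X[...,2]>.17)&(X[...,2]<.24)&(X[...,1]>.33); print("hook",h.sum(),X[h].mean(0) if h.any() else '',X[h][:,0].min() if h.any() else '')
im=p["img"][:,:,::-1].copy()
draw(im,p,s,[.495,.138],-5.5,[box(-92,92,-90,90,7),box(-10,10,-15,15,200),[(0,-30,151),(0,30,151)]],(0,0,255))
draw(im,p,s,[.667,.382],1.5,[[(0,0,204),(-150,0,204),(-165,0,216)],box(-65,65,-65,65,14)],(0,255,0))
cv2.imwrite("pics/w15.png",im)
E
```

```text
59.65 [0.49241504 0.13794486 0.35702451] [ 9.951e-01 -9.850e-02  1.000e-04] [-44.  20.  35. 100. -13.  64. -10.]
655 0.1998912156657014 (array([0.48482645, 0.12371019, 0.19500127]), array([0.50645723, 0.15529842, 0.20210668]), array([0.49573101, 0.14039824, 0.19981615]))
((495.7633361816406, 139.320068359375), (30.57951545715332, 19.21485137939453), 84.02386474609375)
tray 10016 ((478.37115478515625, 142.1461639404297), (179.65469360351562, 217.66197204589844), 84.01822662353516)
hook 0
```

View pics/w15.png

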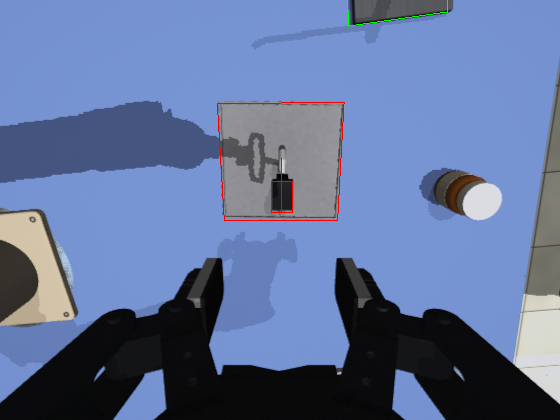

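```bash
python3 - <<'E'
from lib import *
plan([(.4958,.1393,.24,-6,0,.25),(.4958,.1393,.168,-6,0,.12)])
E
```

```text
1 [[[0.001,0.002,0.078,0.0,0.0,0.001,0],[0.002,0.004,0.156,0.0,0.0,0.002,0],[0.003,0.007,0.234,0.0,0.0,0.004,0],[0.004,0.009,0.312,0.0,0.0,0.005,0],[0.005,0.011,0.39,0.0,0.0,0.006,0]]]
2 [[[0.0,0.0,0.048,0.0,0.0,0.0,0],[0.0,0.0,0.096,0.0,0.0,0.0,0],[0.0,0.0,0.144,0.0,0.0,0.0,0],[0.0,0.0,0.192,0.0,0.0,0.0,0],[0.0,0.0,0.24,0.0,0.0,0.0,0]]]
```

arm_command --rows '[[[0.001,0.002,0.078,0,0,0.001,0],[0.002,0.004,0.156,0,0,0.002,0],[0.003,0.007,0.234,0,0,0.004,0],[0.004,0.009,0.312,0,0,0.005,0],[0.005,0.011,0.39,0,0,0.006,0]]]'

```text
time_s: 60.32
tcp_pos: [0.4959, 0.1395, 0.2393]
tool_rot: [[0.104, 0.995, 0.0], [0.995, -0.104, -0.0], [0.0, 0.0, -1.0]]
wrist_force: [0.9, 0.4, -0.6]
gripper_width: 0.502
```

arm_command --rows '[[[0,0,0.048,0,0,0,0],[0,0,0.096,0,0,0,0],[0,0,0.144,0,0,0,0],[0,0,0.192,0,0,0,0],[0,0,0.238,0,0,0,0]]]'

```text
time_s: 60.95
tcp_pos: [0.4959, 0.1395, 0.1678]
tool_rot: [[0.104, 0.995, 0.0], [0.995, -0.104, 0.0], [0.0, 0.0, -1.0]]
wrist_force: [0.8, -0.4, 0.4]
gripper_width: 0.504
```

arm_command --rows '[[[0,0,0,0,0,0,0],[0,0,0,0,0,0,0],[0,0,0,0,0,0,1],[0,0,0,0,0,0,1],[0,0,0,0,0,0,1]]]' --force 70

```text
time_s: 61.58
tcp_pos: [0.4957, 0.1396, 0.1691]
tool_rot: [[0.104, 0.995, 0.0], [0.995, -0.104, 0.001], [0.001, 0.0, -1.0]]
wrist_force: [-2.9, -0.2, 3.9]
gripper_width: 0.191
```

```bash
python3 - <<'E'
from lib import *
s=manip.state();P=s["tcp_pos"]
plan([(P[0],P[1],.25,-6,1,.15),(.395,.379,.25,1.5,1,.22)])
E
```

```text
1 [[[0.0,0.0,-0.054,0.0,0.0,0.0,1],[0.0,0.0,-0.108,0.0,0.0,0.0,1],[0.0,0.0,-0.162,0.0,0.0,0.0,1],[0.0,0.0,-0.216,0.0,0.0,0.0,1],[0.0,0.0,-0.27,0.0,-0.001,0.0,1]]]
2 [[[0.076,-0.042,0.0,0.0,0.0,-0.013,1],[0.152,-0.083,0.0,0.0,0.0,-0.025,1],[0.228,-0.125,0.0,0.0,0.0,-0.038,1],[0.303,-0.167,0.0,0.0,0.0,-0.05,1],[0.379,-0.209,0.0,0.0,0.0,-0.063,1]]]
3 [[[0.078,-0.037,0.0,0.0,0.0,-0.013,1],[0.157,-0.073,0.0,0.0,0.0,-0.025,1],[0.235,-0.11,0.0,0.0,0.0,-0.038,1],[0.314,-0.147,0.0,0.0,0.0,-0.05,1],[0.392,-0.183,0.0,0.0,0.0,-0.063,1]]]
```

arm_command --rows '[[[0,0,-0.03,0,0,0,1],[0,0,-0.08,0,0,0,1],[0,0,-0.15,0,0,0,1],[0,0,-0.22,0,0,0,1],[0,0,-0.27,0,0,0,1]]]'

```text
time_s: 62.2
tcp_pos: [0.4961, 0.1394, 0.2511]
tool_rot: [[0.104, 0.995, 0.001], [0.995, -0.104, 0.0], [0.0, 0.001, -1.0]]
wrist_force: [0.0, -0.6, -3.5]
gripper_width: 0.193
```

arm_command --rows '[[[0.04,-0.025,0,0,0,-0.007,1],[0.11,-0.065,0,0,0,-0.02,1],[0.2,-0.112,0,0,0,-0.035,1],[0.29,-0.16,0,0,0,-0.05,1],[0.379,-0.209,0,0,0,-0.063,1]]]'

```text
time_s: 62.82
tcp_pos: [0.4434, 0.2608, 0.2487]
tool_rot: [[0.036, 0.999, -0.002], [0.999, -0.036, -0.001], [-0.001, -0.002, -1.0]]
wrist_force: [-0.4, 0.4, -4.3]
gripper_width: 0.193
```

arm_command --rows '[[[0.085,-0.04,0,0,0,-0.013,1],[0.17,-0.08,0,0,0,-0.027,1],[0.25,-0.117,0,0,0,-0.04,1],[0.33,-0.155,0,0,0,-0.053,1],[0.392,-0.183,0,0,0,-0.063,1]]]'

```text
time_s: 63.45
tcp_pos: [0.3928, 0.3802, 0.2486]
tool_rot: [[-0.03, 1.0, -0.002], [1.0, 0.03, -0.001], [-0.001, -0.002, -1.0]]
wrist_force: [-0.4, 0.6, -4.2]
gripper_width: 0.193
```

arm_command --rows '[[[0,0,0,0,0,0,1],[0,0,0,0,0,0,1],[0,0,0,0,0,0,1],[0,0,0,0,0,0,1],[0,0,0,0,0,0,1]]]'

```text
time_s: 64.08
tcp_pos: [0.3952, 0.3783, 0.2497]
tool_rot: [[-0.027, 1.0, 0.0], [1.0, 0.027, 0.0], [0.0, 0.0, -1.0]]
wrist_force: [0.3, -1.4, -3.6]
gripper_width: 0.19
```

```bash
python3 - <<'E'
from lib import *
s=manip.state(); P=s["tcp_pos"]; print(s["time_s"],P,s["tool_rot"].round(4),s["joint_pos"].round(0),s["gripper_width"],s["wrist_force"])
p=manip.capture("wrist"); np.savez("w16.npz",tcp_pos=s["tcp_pos"],tool_rot=s["tool_rot"],**p)
X=cloud(p,s); m=(X[...,2]>.185)&(X[...,2]<.24)&(X[...,0]>.47)&(abs(X[...,1]-.38)<.03)
Y=X[m]; print(m.sum())
for x0 in np.arange(.47,.62,.015):
    k=(Y[:,0]>=x0)&(Y[:,0]<x0+.015)
    if k.sum()>5: print(round(x0+.0075,4),k.sum(),np.median(Y[k][:,1]).round(4),"y",Y[k][:,1].min().round(4),Y[k][:,1].max().round(4),"ztop",np.percentile(Y[k][:,2],95).round(4))
print("xmin",Y[:,0].min() if len(Y) else '')
# caddy tray slope
t=(X[...,2]>P[2]-.18)&(X[...,2]<P[2]-.15)&(abs(X[...,0]-P[0])<.085)&(abs(X[...,1]-P[1])<.085); Z=X[t]; c=np.linalg.lstsq(np.c_[Z[:,:2]-P[:2],np.ones(len(Z))],Z[:,2],rcond=None)[0]; print("tray",t.sum(),np.degrees(c[:2]),c[2]-P[2])
im=p["img"][:,:,::-1].copy(); draw(im,p,s,[.665,.382],1.5,[[(0,0,204),(-150,0,204),(-165,0,218)]],(0,255,0)); cv2.imwrite("pics/w16.png",im)
E
```

```text
64.075 [0.39520534 0.37829657 0.2496907 ] [[-2.690e-02  9.996e-01  2.000e-04]
 [ 9.996e-01  2.690e-02  1.000e-04]
 [ 1.000e-04  2.000e-04 -1.000e+00]] [-66.  30.  29. 104. -18.  52. -27.] 0.18999557608667028 [ 0.34009321 -1.35053655 -3.6451538 ]
1435
0.4925 124 0.3811 y 0.3759 0.3844 ztop 0.218
0.5075 231 0.383 y 0.3772 0.3847 ztop 0.2176
0.5225 289 0.3822 y 0.3775 0.3848 ztop 0.2046
0.5375 298 0.3821 y 0.3767 0.3854 ztop 0.2047
0.5525 318 0.3824 y 0.3771 0.3854 ztop 0.2045
0.5675 175 0.3826 y 0.3775 0.3856 ztop 0.2047
xmin 0.49551612325438665
tray 27028 [-0.19774143 -0.10988095] -0.16623883448661286
```

View pics/w16.png

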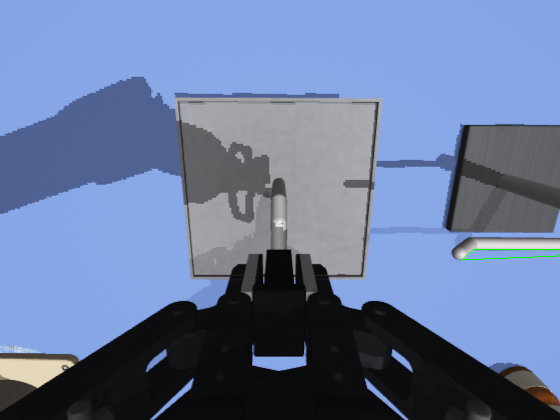

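```bash
python3 - <<'E'
from lib import *
plan([(.395,.3815,.25,1.0,1,.15),(.543,.3815,.25,1.0,1,.12)])
E
```

```text
1 [[[0.002,0.0,0.0,0.0,0.0,0.002,1],[0.004,0.0,0.0,0.0,0.0,0.004,1],[0.006,0.0,-0.001,0.0,0.0,0.006,1],[0.008,0.0,-0.001,0.0,0.0,0.007,1],[0.01,0.0,-0.001,0.0,0.0,0.009,1]]]
2 [[[-0.001,0.049,0.0,0.0,0.0,0.0,1],[-0.002,0.099,0.0,0.0,0.0,0.0,1],[-0.003,0.148,0.0,0.0,0.0,0.0,1],[-0.003,0.197,0.0,0.0,0.0,0.0,1],[-0.004,0.247,0.0,0.0,0.0,0.0,1]]]
3 [[[-0.001,0.049,0.0,0.0,0.0,0.0,1],[-0.002,0.099,0.0,0.0,0.0,0.0,1],[-0.003,0.148,0.0,0.0,0.0,0.0,1],[-0.003,0.197,0.0,0.0,0.0,0.0,1],[-0.004,0.247,0.0,0.0,0.0,0.0,1]]]
```

arm_command --rows '[[[0.01,0,-0.001,0,0,0.009,1],[0.01,0,-0.001,0,0,0.009,1],[0.01,0.02,-0.001,0,0,0.009,1],[0.01,0.05,-0.001,0,0,0.009,1],[0.009,0.09,-0.001,0,0,0.009,1]]]'

```text
time_s: 64.75
tcp_pos: [0.4227, 0.3821, 0.2499]
tool_rot: [[-0.018, 1.0, 0.0], [1.0, 0.018, 0.0], [0.0, 0.0, -1.0]]
wrist_force: [-0.1, -0.5, -3.8]
gripper_width: 0.192
```

arm_command --rows '[[[-0.001,0.04,0,0,0,0,1],[-0.001,0.08,0,0,0,0,1],[-0.002,0.12,0,0,0,0,1],[-0.003,0.16,0,0,0,0,1],[-0.003,0.2,0,0,0,0,1]]]'

```text
time_s: 65.38
tcp_pos: [0.4827, 0.3822, 0.2498]
tool_rot: [[-0.018, 1.0, -0.0], [1.0, 0.018, -0.0], [-0.0, -0.0, -1.0]]
wrist_force: [-0.2, 0.4, -4.4]
gripper_width: 0.193
```

arm_command --rows '[[[-0.001,0.04,0,0,0,0,1],[-0.001,0.08,0,0,0,0,1],[-0.002,0.12,0,0,0,0,1],[-0.003,0.16,0,0,0,0,1],[-0.003,0.2,0,0,0,0,1]]]'

```text
time_s: 66.0
tcp_pos: [0.5426, 0.3825, 0.2499]
tool_rot: [[-0.018, 1.0, 0.0], [1.0, 0.018, -0.0], [-0.0, 0.0, -1.0]]
wrist_force: [0.3, -0.4, -3.5]
gripper_width: 0.194
```

arm_command --rows '[[[0,0,0,0,0,0,1],[0,0,0,0,0,0,1],[0,0,0.02,0,0,0,1],[0,0,0.04,0,0,0,1],[0,0,0.06,0,0,0,1]]]'

```text
time_s: 66.62
tcp_pos: [0.5415, 0.3825, 0.2313]
tool_rot: [[-0.019, 1.0, -0.001], [1.0, 0.019, -0.0], [-0.0, -0.001, -1.0]]
wrist_force: [-0.1, -0.2, -4.0]
gripper_width: 0.193
```

```bash
python3 - <<'E'
from lib import *
s=manip.state(); P=s["tcp_pos"]; print(P,s["tool_rot"].round(3).tolist(),s["joint_pos"].round(0),s["gripper_width"],s["wrist_force"],s["ft_torque"])
E
```

```text
[0.54146916 0.38252205 0.23127797] [[-0.019, 1.0, -0.001], [1.0, 0.019, -0.0], [-0.0, -0.001, -1.0]] [-53.  40.  28.  86. -21.  59. -19.] 0.19310757825698832 [-0.07064095 -0.24115356 -3.98339338] [ 0.01633601 -0.04458108 -0.01365613]
```

arm_command --rows '[[[-0.002,0,0.005,0,0,0,1],[-0.002,0,0.01,0,0,0,1],[-0.002,0,0.015,0,0,0,1],[-0.002,0,0.02,0,0,0,1],[-0.002,0,0.022,0,0,0,1]]]'

```text
time_s: 67.25
tcp_pos: [0.5418, 0.3819, 0.2253]
tool_rot: [[-0.018, 1.0, -0.0], [1.0, 0.018, 0.0], [0.0, -0.0, -1.0]]
wrist_force: [-0.4, -0.0, -3.9]
gripper_width: 0.195
```

arm_command --rows '[[[0,0,0.001,0,0,0,1],[0,0,0.002,0,0,0,1],[0,0,0.003,0,0,0,1],[0,0,0.003,0,0,0,1],[0,0,0.003,0,0,0,1]]]'

```text
time_s: 67.88
tcp_pos: [0.5419, 0.3819, 0.2244]
tool_rot: [[-0.018, 1.0, 0.0], [1.0, 0.018, -0.0], [-0.0, 0.0, -1.0]]
wrist_force: [0.1, -0.8, -5.0]
gripper_width: 0.196
```

```bash
python3 - <<'E'
from lib import *
s=manip.state(); P=s["tcp_pos"]; print(P,s["gripper_width"],s["wrist_force"],s["ft_torque"])
E
```

```text
[0.54187792 0.3818806  0.22440122] 0.1957141508763116 [ 0.09071759 -0.78524164 -5.03318714] [ 0.02907667  0.04530787 -0.0502916 ]
```

arm_command --rows '[[[0,0,0.002,0,0,0,1],[0,0,0.003,0,0,0,1],[0,0,0.005,0,0,0,1],[0,0,0.005,0,0,0,1],[0,0,0.005,0,0,0,1]]]'

```text
time_s: 68.5
tcp_pos: [0.5419, 0.3819, 0.2229]
tool_rot: [[-0.018, 1.0, 0.0], [1.0, 0.018, -0.0], [-0.0, 0.0, -1.0]]
wrist_force: [0.1, 0.1, -3.7]
gripper_width: 0.191
```

arm_command --rows '[[[0,0,0.001,0,0,0,1],[0,0,0.001,0,0,0,1],[0,0,0.002,0,0,0,1],[0,0,0.002,0,0,0,1],[0,0,0.002,0,0,0,1]]]'

```text
time_s: 69.12
tcp_pos: [0.5419, 0.3819, 0.2223]
tool_rot: [[-0.018, 1.0, 0.0], [1.0, 0.018, -0.0], [-0.0, 0.0, -1.0]]
wrist_force: [0.5, -0.6, -3.9]
gripper_width: 0.191
```

arm_command --rows '[[[0,0,0.001,0,0,0,1],[0,0,0.002,0,0,0,1],[0,0,0.003,0,0,0,1],[0,0,0.003,0,0,0,1],[0,0,0.003,0,0,0,1]]]'

```text
time_s: 69.75
tcp_pos: [0.542, 0.382, 0.2218]
tool_rot: [[-0.018, 1.0, 0.0], [1.0, 0.018, 0.0], [0.0, 0.0, -1.0]]
wrist_force: [-0.7, -0.0, 0.5]
gripper_width: 0.194
```

arm_command --rows '[[[0,0,0.001,0,0,0,1],[0,0,0.002,0,0,0,1],[0,0,0.003,0,0,0,1],[0,0,0.003,0,0,0,1],[0,0,0.003,0,0,0,1]]]'

```text
time_s: 70.38
tcp_pos: [0.5423, 0.3822, 0.2214]
tool_rot: [[-0.018, 1.0, 0.001], [1.0, 0.018, 0.001], [0.001, 0.001, -1.0]]
wrist_force: [-1.2, -0.2, 5.6]
gripper_width: 0.198
```

arm_command --rows '[[[0,0,-0.003,0,0,0,1],[0,0,-0.003,0,0,0,1],[0,0,-0.003,0,0,0,1],[0,0,-0.003,0,0,0,0.6],[0,0,-0.003,0,0,0,0.5]]]' --force 20

```text
time_s: 71.0
tcp_pos: [0.5416, 0.3817, 0.2209]
tool_rot: [[-0.018, 1.0, -0.001], [1.0, 0.018, -0.001], [-0.001, -0.001, -1.0]]
wrist_force: [0.1, 0.1, 0.9]
gripper_width: 0.25
```

arm_command --rows '[[[0,0,0,0,0,0,0.4],[0,0,0,0,0,0,0.3],[0,0,0,0,0,0,0.3],[0,0,0,0,0,0,0.25],[0,0,0,0,0,0,0.25]]]'

```text
time_s: 71.62
tcp_pos: [0.5419, 0.3819, 0.2214]
tool_rot: [[-0.018, 1.0, 0.0], [1.0, 0.018, 0.0], [0.0, 0.0, -1.0]]
wrist_force: [-0.0, -0.5, 0.5]
gripper_width: 0.376
```

```bash
python3 - <<'E'
from lib import *
s=manip.state(); P=s["tcp_pos"]; print(P,s["gripper_width"],s["wrist_force"],s["ft_torque"])
p=manip.capture("wrist"); np.savez("w17.npz",tcp_pos=s["tcp_pos"],tool_rot=s["tool_rot"],**p)
X=cloud(p,s); m=(X[...,2]>.243)&(X[...,2]<.258)&(np.hypot(X[...,0]-P[0],X[...,1]-P[1])<.03); print(m.sum(),X[m].mean(0) if m.any() else '',cv2.minAreaRect((X[m][:,:2]*1000).astype(np.float32)) if m.sum()>5 else '')
E
```

```text
[0.54185426 0.38193163 0.22142349] 0.3755176822035156 [-0.00218512 -0.4798347   0.47390929] [ 0.04049967 -0.03779291 -0.04213409]
5617 [0.54161385 0.38583909 0.25154622] ((542.2974243164062, 382.7038269042969), (54.92613220214844, 31.329561233520508), 2.642228126525879)
```

arm_command --rows '[[[0,0,-0.02,0,0,0,0.25],[0,0,-0.04,0,0,0,0.25],[0,0,-0.07,0,0,0,0.25],[0,0,-0.1,0,0,0,0.25],[0,0,-0.14,0,0,0,0.25]]]'

```text
time_s: 72.3
tcp_pos: [0.5418, 0.3819, 0.2642]
tool_rot: [[-0.018, 1.0, 0.0], [1.0, 0.018, -0.0], [-0.0, 0.0, -1.0]]
wrist_force: [-0.3, -0.3, 0.5]
gripper_width: 0.375
```

arm_command --rows '[[[0,0,-0.05,0,0,0,0.25],[0,0,-0.12,0,0,0,0.25],[0,0,-0.2,0,0,0,0.25],[0,-0.03,-0.28,0,0,0,0.25],[0,-0.1,-0.33,0,0,0,0.25]]]'

```text
time_s: 72.92
tcp_pos: [0.5128, 0.3809, 0.3645]
tool_rot: [[-0.017, 1.0, 0.003], [1.0, 0.017, 0.001], [0.001, 0.003, -1.0]]
wrist_force: [-0.7, -0.2, -0.3]
gripper_width: 0.375
```

arm_command --rows '[[[0,-0.1,0,0,0,0,0.25],[0,-0.2,0,0,0,0,0.25],[0,-0.3,0,0,0,0,0.25],[0,-0.36,0,0,0,0,0.25],[0,-0.36,0,0,0,0,0.25]]]'

```text
time_s: 73.55
tcp_pos: [0.4032, 0.3798, 0.3631]
tool_rot: [[-0.02, 1.0, 0.0], [1.0, 0.02, 0.001], [0.001, 0.0, -1.0]]
wrist_force: [0.2, 0.0, 0.2]
gripper_width: 0.373
```

```bash
python3 - <<'E'
from lib import *
s=manip.state(); print(s["time_s"],s["tcp_pos"],s["joint_pos"].round(0))
ims=[]
for i in range(2):
    p=manip.capture("side"); X=cloud(p)
    m=(X[...,2]>.03)&(X[...,2]<.09)&(abs(X[...,0]-.542)<.12)&(abs(X[...,1]-.382)<.12); print(i,m.sum(),X[m].mean(0).round(4),cv2.minAreaRect((X[m][:,:2]*1000).astype(np.float32)))
    c=np.linalg.lstsq(np.c_[X[m][:,:2]-[.542,.382],np.ones(m.sum())],X[m][:,2],rcond=None)[0]; print("tray slope deg",np.degrees(c[:2]).round(2),c[2])
    ims.append(p["img"].astype(int))
print("diff",np.abs(ims[0]-ims[1])[290:420,120:420].mean())
cv2.imwrite("pics/s18.png",cv2.resize(p["img"][110:400,100:420,::-1],(660,598),interpolation=cv2.INTER_CUBIC))
E
```

```text
73.55 [0.40323278 0.37979469 0.36308001] [-67.  24.  32.  93. -13.  67. -31.]
0 5591 [0.5422 0.3896 0.0572] ((557.6533203125, 379.7689208984375), (208.7254180908203, 182.427001953125), 0.9419145584106445)
tray slope deg [ 0.13 -0.39] 0.05725700771613693
1 5593 [0.5422 0.3896 0.0572] ((557.6925048828125, 379.12957763671875), (208.88832092285156, 183.39376831054688), 1.0877522230148315)
tray slope deg [ 0.13 -0.4 ] 0.05721241191556785
diff 2.100854700854701
```

View pics/s18.png

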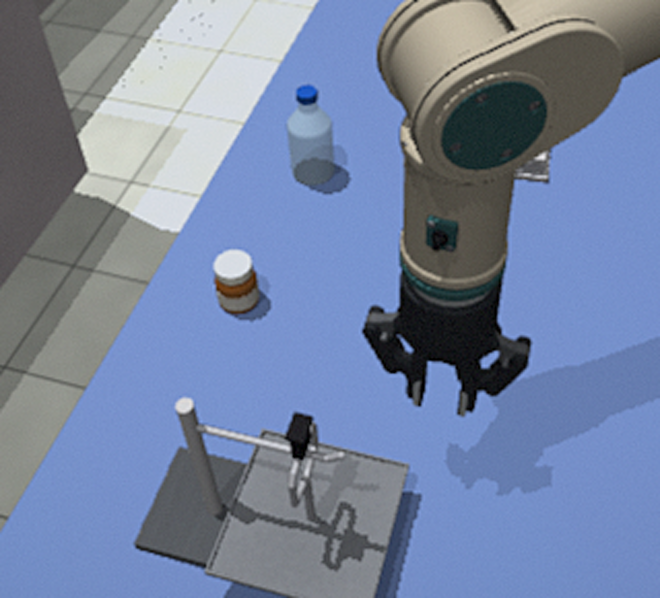

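arm_command --rows '[[[0,0,0,0,0,0,0],[0,0,0,0,0,0,0],[0,0,0,0,0,0,0],[0,0,0,0,0,0,0],[0,0,0,0,0,0,0]]]'

```text
time_s: 74.28
tcp_pos: [0.4039, 0.3794, 0.3624]
tool_rot: [[-0.018, 1.0, 0.0], [1.0, 0.018, -0.0], [-0.0, 0.0, -1.0]]
wrist_force: [0.2, 0.1, -0.6]
gripper_width: 0.504
```

arm_command --rows '[[[0,0,0,0,0,0,0],[0,0,0,0,0,0,0],[0,0,0,0,0,0,0],[0,0,0,0,0,0,0],[0,0,0,0,0,0,0]]]'

```text
time_s: 74.9
tcp_pos: [0.4039, 0.3794, 0.3624]
tool_rot: [[-0.018, 1.0, 0.0], [1.0, 0.018, 0.0], [0.0, 0.0, -1.0]]
wrist_force: [-0.5, 0.3, -0.3]
gripper_width: 0.503
```

```bash
python3 - <<'E'
from lib import *
p=manip.capture("top"); X=cloud(p); a=np.radians(HY); R=np.array([[np.cos(a),-np.sin(a)],[np.sin(a),np.cos(a)]]); L=(X[...,:2]-[.4929,-.3397])@R
m=(abs(L[...,0])<.1)&(abs(L[...,1])<.05)&(X[...,2]>.03)&(X[...,2]<.055)&(p["img"].min(2)>80); Y=np.c_[L[m],X[m][:,2]]
c=np.linalg.lstsq(np.c_[Y[:,:2],np.ones(len(Y))],Y[:,2],rcond=None)[0]; print("plate",len(Y),np.degrees(c[:2]).round(2),c[2].round(4))
q=manip.capture("side"); X=cloud(q); m=(X[...,2]>.03)&(X[...,2]<.09)&(abs(X[...,0]-.542)<.12)&(abs(X[...,1]-.382)<.12); print(X[m].mean(0).round(4),np.degrees(np.linalg.lstsq(np.c_[X[m][:,:2],np.ones(m.sum())],X[m][:,2],rcond=None)[0][:2]).round(2))
t0=dict(np.load("top0.npz"))
for l in["solvent_bottle","cap_jar","multimeter"]:
    print(l,[(np.round(d["rect"]).tolist(),round(d["conf"],2)) for d in manip.recognise(l,p)][:2])
manip.job_done(); print(manip.state()["time_s"])
E
```

```text
plate 1681 [0.16 0.1 ] 0.0408
[0.5421 0.3897 0.0572] [ 0.12 -0.35]
solvent_bottle [([305.0, 150.0, 22.0, 35.0], 0.69), ([96.0, 198.0, 60.0, 60.0], 0.39)]
cap_jar [([219.0, 150.0, 19.0, 23.0], 0.61), ([408.0, 236.0, 26.0, 48.0], 0.6)]
multimeter [([405.0, 236.0, 28.0, 50.0], 0.63)]
the job is handed in; nothing more can be done
the job is handed in; nothing more can be done
```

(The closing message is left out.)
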